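# Gauge the bores and set out the matching posts

### The arm

A 6-joint arm with a two-finger parallel gripper is mounted at the origin on a cart in front of the work surface, level with it; the furniture and walls round the work are solid. World frame = base frame: x ahead of the robot, y to its left, z up, the work surface at z = 0. Lengths are in mm, angles in rad, forces in N, time in s.
With the tool pointing down it reaches from about 350 to 875 mm from the base axis. Payload 4.2 kg.
Tool frame: the origin (TCP) lies at the very end of the fingers, on their centre line; the grasp point (between the pads) lies 19 mm behind it; z points along the fingers, y is the line along which they close (so a half turn about z gives the same grasp; the last joint's range is limited). The gripper opens to 85 mm and grips with 20 to 120 N. Pads are 22 mm wide; open, the fingers measure 114 mm over their backs; the gripper's body (76 mm by 85 mm) begins 54 mm behind the grasp point. The pads swing forward as they close: fully open they stand 13 mm farther back than shut.
Start: joints at [1.594, 0.385, 0.008, 0, -1.194, -0.259], TCP at [145.982, 607.691, 211.012] pointing down, gripper open.
Joint ranges: [-3.14, 3.14], [-1.21, 2.06], [-1.07, 1.41], [-3.16, 2.05], [-2.99, -0.16], [-3.1, 3.1]. Speed limits (rad/s): [2.79, 2.79, 3.14, 3.14, 3.14, 3.14].

### API

Orientations are given as a unit quaternion [x, y, z, w].
In Python, from bench import read_state, get_image, camera_model, job_done gives the robot as it stands.
- The arm moves only by the shell command python3 -m handwheel 'ROWS'. ROWS is JSON, a list of rows, each a list of 7 numbers: the shift along the tool's x, y, z in m, then the turn, a rotation vector about the tool's x, y, z in rad, then the gripper's target within -1 to 1 (fully open at 1, half-way at 0, shut at -1). In form: [[dx, dy, dz, wx, wy, wz, jaw], ...]. A call has 1 to 10 rows; each row is the pose to reach, as a shift and turn from the pose commanded when the call began, along the tool's axes at that moment; what a row does not reach only later rows make up. A row lasts 1/8 s, in which the tool goes at most 62.5 mm and 10.7 degrees, less where a joint would pass 70% of its speed; a pose out of reach is approached as far as the arm can. A call with a gripper value outside its range is refused whole. The fingers move at their own pace and stop on an object; the grip force is fixed at half the most. Time passes only in rows, so rows that repeat a pose let the fingers close. It gives the time, the measured TCP pose, the force, the opening and the grip force at its end, in the units of the state.
- read_state(): the state, without advancing time (a new reading comes with each control period).
- get_image(name): name is "side" or "top"; returns (picture, depth): 400x640x3 uint8, blue, green, red; 400x640 float32, mm along the optical axis (not along the pixel's ray), 0 where there is no reading.
- camera_model(name): a dict with "K" (3x3 intrinsics, pixels), "dist" ([k1, k2, p1, p2, k3] as OpenCV has them; the pictures are not rectified), "rvec" (rotation vector, rad) and "tvec" (3), from world to camera coordinates, as OpenCV has them. Camera axes: x right, y down, z forward; pixel columns grow to the right and rows downward; lengths in mm; the calibration is good to about 2 mm. A picture is of the moment at which its call begins. camera_model takes no time and is no camera call.
- job_done(): hands the job in; it is judged then, once.
The state is a dict: "clock": time; "joints": joint angles; "joint_vel": joint speeds; "joint_efforts": joint torques, N m; "position": TCP position; "ee_rot": TCP orientation; "contact_force": force on the tool from outside, world axes, zero at the start; "wrist_torque": the same for the moment, N m; "gripper_width": finger opening in mm; "grasp_force": force on a finger pad.
Only numpy, scipy, OpenCV 4.12 (cv2) and the standard library are available. Lean on these libraries where they do the work, as an engineer would, in place of code of your own. Each camera call takes 0.05 s, during which the arm holds its last target. There are 200 camera calls.

### The job

Measure the blind bore of each fixture with the depth rod, touching its bottom, from the left-hand fixture to the right-hand one (there are two or three), and put the rod back in its stand. Then, for each fixture, stand the brass post whose stem is as long as that bore is deep on the plate before the guide rails and push it home between them, so that its flange touches both. Stand the posts that match no bore in the wooden tray, and leave the other things on the bench alone.

Things in the scene. Friction and masses are not known exactly. Their poses are not given: they have to be found in the camera images.
- fixture_left_a_nest (a point): One of fixture_left_a and fixture_left_b is there (alike but for bore depth) on the left, 4 kg, loose. Aluminium plate 150 x 110 x 6 mm with a V of rails and a bored block. Nest point: on the plate, 6 mm over the worktop, where a post's origin lies when its flange touches both rails. x from the guides' open mouth to the block, z up; plate x -65 to 85, y -55 to 55 mm; block 50 x 60 x 50 mm centred at x = 58
- fixture_left_a_mouth (a point): Centre of the mouth of the upright blind bore, 17 mm in diameter, in fixture_left_a's block, on the block's top face, 56 mm above the worktop (x = +58, y = 0 mm from the nest). The bore's depth below this point equals the stem length of one of the posts and must be measured.
- fixture_left_b_nest (a point): One of fixture_left_a and fixture_left_b is there. Same as left_a. All fixtures: two dark steel rails, 10 mm high over the plate, 8 mm thick, form a V, each at 30 degrees to the nest's x axis, converging towards the block; their inner faces are 70 mm apart at the mouth, at x = -33 mm. The plate is bare from x = -65 to -33 mm before the mouth.
- fixture_left_b_mouth (a point): Centre of the mouth of the upright blind bore, 17 mm in diameter, in fixture_left_b's block, on the block's top face, 56 mm above the worktop (x = +58, y = 0 mm from the nest). The bore's depth below this point equals the stem length of one of the posts and must be measured.
- fixture_mid_a_nest (a point): Nest of fixture_mid_a, a middle fixture. One of fixture_mid_a and fixture_mid_b is there. Sizes and axes as for fixture_left_a and fixture_left_b.
- fixture_mid_a_mouth (a point): Centre of the mouth of the upright blind bore, 17 mm in diameter, in fixture_mid_a's block, on the block's top face, 56 mm above the worktop (x = +58, y = 0 mm from the nest). The bore's depth below this point equals the stem length of one of the posts and must be measured.
- fixture_mid_b_nest (a point): Nest of fixture_mid_b, a middle fixture. One of fixture_mid_a and fixture_mid_b is there. Sizes and axes as for fixture_left_a and fixture_left_b.
- fixture_mid_b_mouth (a point): Centre of the mouth of the upright blind bore, 17 mm in diameter, in fixture_mid_b's block, on the block's top face, 56 mm above the worktop (x = +58, y = 0 mm from the nest). The bore's depth below this point equals the stem length of one of the posts and must be measured.
- fixture_right_a_nest (a point): Nest of fixture_right_a, a right-hand fixture. One of fixture_right_a and fixture_right_b is there, or neither. Sizes and axes as for fixture_left_a and fixture_left_b.
- fixture_right_a_mouth (a point): Centre of the mouth of the upright blind bore, 17 mm in diameter, in fixture_right_a's block, on the block's top face, 56 mm above the worktop (x = +58, y = 0 mm from the nest). The bore's depth below this point equals the stem length of one of the posts and must be measured.
- fixture_right_b_nest (a point): Nest of fixture_right_b, a right-hand fixture. One of fixture_right_a and fixture_right_b is there, or neither. Sizes and axes as for fixture_left_a and fixture_left_b.
- fixture_right_b_mouth (a point): Centre of the mouth of the upright blind bore, 17 mm in diameter, in fixture_right_b's block, on the block's top face, 56 mm above the worktop (x = +58, y = 0 mm from the nest). The bore's depth below this point equals the stem length of one of the posts and must be measured.
- post_20: Loose polished brass headed post, about 60 g, friction about 0.25: round flange 28 mm in diameter and 8 mm high, standing on it a round stem 15 mm thick and 20 mm long, so 28 mm high in all. Origin at the centre of the flange's underside, z up along the stem. Starts standing on the worktop.
- post_25: Loose polished brass headed post, about 60 g, friction about 0.25: round flange 28 mm in diameter and 8 mm high, standing on it a round stem 15 mm thick and 25 mm long, so 33 mm high in all. Origin at the centre of the flange's underside, z up along the stem. Starts standing on the worktop.
- post_30: Loose polished brass headed post, about 60 g, friction about 0.25: round flange 28 mm in diameter and 8 mm high, standing on it a round stem 15 mm thick and 30 mm long, so 38 mm high in all. Origin at the centre of the flange's underside, z up along the stem. Starts standing on the worktop.
- post_35: Loose polished brass headed post, about 60 g, friction about 0.25: round flange 28 mm in diameter and 8 mm high, standing on it a round stem 15 mm thick and 35 mm long, so 43 mm high in all. Origin at the centre of the flange's underside, z up along the stem. Starts standing on the worktop.
- post_40: Loose polished brass headed post, about 60 g, friction about 0.25: round flange 28 mm in diameter and 8 mm high, standing on it a round stem 15 mm thick and 40 mm long, so 48 mm high in all. Origin at the centre of the flange's underside, z up along the stem. Starts standing on the worktop.
- post_45: Loose polished brass headed post, about 60 g, friction about 0.25: round flange 28 mm in diameter and 8 mm high, standing on it a round stem 15 mm thick and 45 mm long, so 53 mm high in all. Origin at the centre of the flange's underside, z up along the stem. Starts standing on the worktop.
- rod: Depth rod, 60 g, the only one: round steel rod 8 mm thick and 75 mm long, above it a collar 22 mm in diameter and 6 mm high, above that a black round handle 14 mm thick and 42 mm long (81 to 123 mm above the tip). Origin at the centre of the tip's end, z up along the rod towards the handle. Starts upright in the rod stand, its tip 5 mm above the worktop.
- rod_stand: Wooden rod stand fixed to the worktop behind the fixtures: 40 x 40 mm, 80 mm high on a 50 x 50 mm foot, with an upright through hole 13 mm in diameter in the middle; the rod hangs in it with the collar resting on the top. Origin at the centre of its underside.
- tray: Shallow wooden tray fixed to the worktop at the left, 120 (x) x 150 (y) x 12 mm outside, walls and floor 4 mm thick. Origin at the centre of its underside.
- bangle_orange_1: Bystander: loose open silver bangle with an orange stone, 70 x 86 x 28 mm, behind the posts.
- leather_cuff: Bystander: loose rolled black leather strap, 35 mm across, 29 mm high, in front of the fixtures.
- black_insert: Bystander: loose empty black card box, open on top, 74 x 86 x 34 mm, that stands in the place of the right-hand fixture when there is none; otherwise absent.
Things that resemble listed ones, but are neither listed nor needed, are in the scene too. What is shaped like the rod_stand but purple or turquoise is not meant.

How it is judged:
By the outcome, as a careful person would: the job done as asked, in the order asked, and still so for the second after the job is handed in, with the robot touching nothing.
Of fixture_left_a, fixture_left_b only 1 to 1 are there at a start; the rules pass over those that are not, and their reading is None.
Of fixture_mid_a, fixture_mid_b only 1 to 1 are there at a start; the rules pass over those that are not, and their reading is None.
Of fixture_right_a, fixture_right_b, black_insert only 1 to 1 are there at a start; the rules pass over those that are not, and their reading is None.
At some moment in a run one of post_20, post_25, post_30, post_35, post_40, post_45 may be knocked a few centimetres aside while the robot is not near it.
It also fails if it takes over 210 s, if anything falls off the work surface, if the arm or the gripper's body presses on something with over 40 N, if the wrist force passes 120 N, or if a joint passes its speed limit or range.

## Working session

There is one attempt and no reset: what is moved stays moved. The work goes in short steps, Python scripts to look and compute and a shell command to move; the robot and the scene stay as the last step left them, time stands still between calls to the robot, and variables do not carry over. Pictures are saved under pics/ and viewed, at most 14 in all, crops included, and the job is handed in when it is done.

```bash
ls; mkdir -p pics; cat > h.py <<'E'
import numpy as np, cv2
from bench import read_state, get_image, camera_model, job_done
from scipy.spatial.transform import Rotation as R
def cam(n):
    m=camera_model(n); K=np.array(m["K"],float); d=np.array(m["dist"],float)
    Rm=cv2.Rodrigues(np.array(m["rvec"],float))[0]; t=np.array(m["tvec"],float).ravel()
    return K,d,Rm,t
def ray(n,px):
    K,d,Rm,t=cam(n)
    u=cv2.undistortPoints(np.array(px,float).reshape(-1,1,2),K,d).reshape(-1,2)
    return -Rm.T@t, np.c_[u,np.ones(len(u))]@Rm
def onplane(n,px,z):
    c,r=ray(n,px); return c+r*((z-c[2])/r[:,2])[:,None]
def cloud(n,dep):
    v,u=np.mgrid[0:400,0:640]; c,r=ray(n,np.c_[u.ravel(),v.ravel()])
    return (c+r*dep.reshape(-1,1)).reshape(400,640,3)
def proj(n,P):
    K,d,Rm,t=cam(n); return cv2.projectPoints(np.array(P,float).reshape(-1,1,3),cv2.Rodrigues(Rm)[0],t,K,d)[0].reshape(-1,2)
def rel(p):
    """world displacement target p -> tool-axes shift in m"""
    s=read_state(); return R.from_quat(s["ee_rot"]).inv().apply(np.array(p)-s["position"])/1000
def st():
    s=read_state(); print("t",round(s["clock"],2),"p",np.round(s["position"],1),"rot\n",np.round(R.from_quat(s["ee_rot"]).as_matrix(),3),"F",np.round(s["contact_force"],1),"w",s["gripper_width"],"g",s["grasp_force"])
E
python3 - <<'E'
from h import *
st()
for n in("top","side"):
    p,d=get_image(n); cv2.imwrite(f"pics/{n}0.png",p); np.save(f"{n}0.npy",d)
    K,_,Rm,t=cam(n); print(n,np.round(-Rm.T@t),np.round(Rm[2],2),K[0,0],(d==0).mean())
E
```

```text
pics
t 0.0 p [145.9 607.1 209.9] rot
 [[ 0.972 -0.234 -0.   ]
 [-0.234 -0.972 -0.002]
 [ 0.     0.002 -1.   ]] F [-0.1  0.8 -0.4] w 85.11830274740797 g 0.0
top [ 286.   -5. 1299.] [ 0.22 -0.02 -0.98] 411.19763965561367 0.004
side [  70. -558.  930.] [ 0.45  0.47 -0.76] 411.5642070551296 0.00406640625
```

View pics/top0.png

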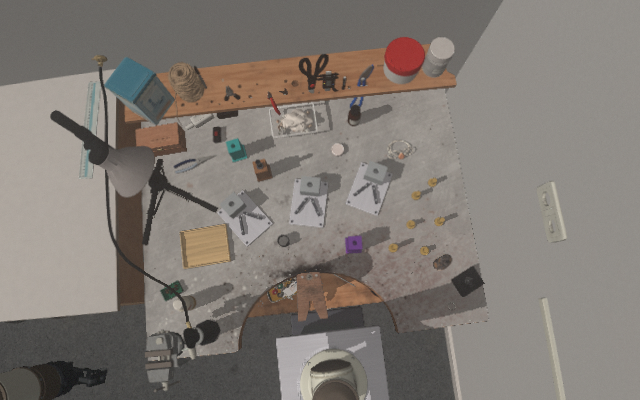

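View pics/side0.png

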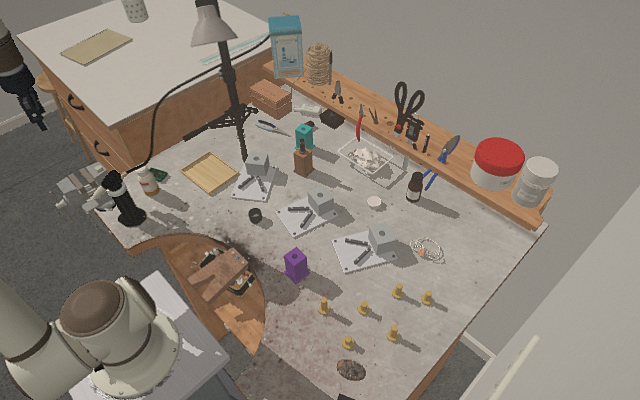

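The pictures show three fixtures with blocks at top-view pixels (236,204), (311,186) and (376,171), and the brown stand with the rod at (261,168). Six posts lie at x 393–440, y 182–250, the tray is at (205,246), and the purple and turquoise stands are decoys. Next I'll measure them.

```bash
cat > m.py <<'E'
from h import *
def blobs(mask,lo,hi):
    n,l,s,c=cv2.connectedComponentsWithStats(mask.astype(np.uint8)); return [(l==i) for i in range(1,n) if lo<=s[i,4]<=hi]
def posts(n,p,d):
    C=cloud(n,d); hsv=cv2.cvtColor(p,cv2.COLOR_BGR2HSV)
    m=(hsv[...,0]>=12)&(hsv[...,0]<=32)&(hsv[...,1]>90)&(hsv[...,2]>60)&(C[...,0]>250)&(C[...,0]<700)&(C[...,1]<-130)&(C[...,1]>-600)&(C[...,2]>-10)&(C[...,2]<70)
    out=[]
    for b in blobs(m,8,400):
        P=C[b]; z=np.sort(P[:,2])
        v,u=np.nonzero(b)
        top=P[P[:,2]>z[-1]-6]
        out.append((np.round(top[:,:2].mean(0),1),np.round(z[-5:],1),b.sum(),(u.mean().round(1),v.mean().round(1))))
    return out
if __name__=="__main__":
    import sys
    for n in("top","side"):
        p=cv2.imread(f"pics/{n}0.png"); d=np.load(f"{n}0.npy"); C=cloud(n,d)
        print(n); 
        hsv=cv2.cvtColor(p,cv2.COLOR_BGR2HSV)
        inb=(C[...,0]>350)&(C[...,0]<800)&(abs(C[...,1])<480)
        for b in blobs((abs(C[...,2]-56)<5)&inb&(hsv[...,1]<60),60,600):
            P=C[b]; r=cv2.minAreaRect(P[:,:2].astype(np.float32)); print("blk",np.round(r[0],1),np.round(r[1],1),round(r[2],1),"z",np.median(P[:,2]).round(1),"n",b.sum(),np.round(np.argwhere(b).mean(0)[::-1]))
        for b in blobs((abs(C[...,2]-6)<4)&inb&(hsv[...,1]<40)&(hsv[...,2]>140),150,3000):
            P=C[b]; r=cv2.minAreaRect(P[:,:2].astype(np.float32)); print("plate",np.round(r[0],1),np.round(r[1],1),round(r[2],1),"z",np.median(P[:,2]).round(1),b.sum())
        for b in blobs((C[...,2]>70)&(C[...,2]<135)&inb,10,900):
            P=C[b]; print("tall",np.round(P.mean(0),1),P.min(0).round(),P.max(0).round(),b.sum(),np.round(np.argwhere(b).mean(0)[::-1]))
        m=(hsv[...,0]>8)&(hsv[...,0]<25)&(hsv[...,1]>60)&(C[...,0]>250)&(C[...,0]<600)&(C[...,1]>200)&(C[...,2]<30)&(C[...,2]>-8)
        for b in blobs(m,300,5000):
            r=cv2.minAreaRect(C[b][:,:2].astype(np.float32)); print("tray",np.round(r[0],1),np.round(r[1],1),r[2])
        for q in posts(n,p,d): print("post",*q)
E
python3 m.py
python3 - <<'E'
import cv2
p=cv2.imread("pics/top0.png")[140:270,175:455]
q=cv2.imread("pics/side0.png")[120:290,230:430]
cv2.imwrite("pics/c0.png",cv2.resize(p,None,fx=2.85,fy=2.85,interpolation=cv2.INTER_CUBIC))
cv2.imwrite("pics/c1.png",cv2.resize(q,None,fx=3.5,fy=3.5,interpolation=cv2.INTER_CUBIC))
E
```

```text
top
blk [ 622.5 -207.8] [60.3 52.2] 62.7 z 56.6 n 269 [376. 170.]
blk [602.4   3.4] [60.  51.7] 77.1 z 56.8 n 272 [310. 184.]
blk [569.8 252.3] [52.2 60.4] 34.8 z 56.6 n 281 [231. 203.]
plate [ 597.6 -172.7] [152.2 202. ] 74.4 z 5.9 960
plate [549.1  15.5] [133.  209.2] 71.2 z 6.1 906
plate [524.5 240.8] [183.3 110.8] 48.4 z 6.4 634
tall [786.3 440.5  79.4] [772. 403.  70.] [800. 479.  89.] 206 [167. 142.]
tall [746.  229.2  80.1] [725. 207.  71.] [769. 252.  87.] 165 [233. 146.]
tall [669.  149.7  88.2] [649. 129.  70.] [695. 173. 131.] 177 [260. 166.]
tall [661.1 467.3  87.6] [640. 443.  70.] [699. 480. 135.] 176 [158. 180.]
tall [ 403.6 -110.2   80.5] [ 384. -131.   73.] [424. -90.  87.] 175 [355. 242.]
tall [356.1 464.3 131. ] [351. 456. 123.] [364. 471. 133.] 14 [157. 280.]
tray [452.9 356.5] [121.4 150.9] 3.4591355323791504
post [ 575.6 -390.5] [39.5 40.  40.4 40.5 41.2] 56 (np.float64(432.1), np.float64(181.7))
post [ 537.3 -331.2] [42.8 43.4 44.7 45.8 48.1] 54 (np.float64(415.7), np.float64(195.1))
post [ 444.9 -390.1] [49.5 50.5 51.  52.3 52.6] 62 (np.float64(439.0), np.floa
[... 1532 characters left out ...]
.9 45.  45.3 46.  48. ] 122 (np.float64(397.5), np.float64(291.3))
post [ 573.4 -392.5] [40.3 40.3 40.6 40.8 42.1] 115 (np.float64(426.5), np.float64(297.9))
post [ 378.8 -232.3] [54.9 54.9 55.1 55.3 55.6] 141 (np.float64(323.7), np.float64(306.3))
post [ 445.3 -300.3] [35.1 35.2 35.2 35.4 35.9] 114 (np.float64(363.1), np.float64(308.1))
post [ 271.7 -138.7] [-0.8 -0.3  0.9  2.4  2.9] 9 (np.float64(265.0), np.float64(314.0))
post [ 444.  -391.1] [50.3 50.5 51.1 51.3 52.5] 142 (np.float64(392.6), np.float64(333.5))
post [ 358.8 -330. ] [30.3 30.4 30.7 32.  32.3] 124 (np.float64(347.5), np.float64(342.5))
post [ 309.8 -352.1] [22.9 23.  23.3 24.2 24.5] 18 (np.float64(339.9), np.float64(362.7))
```

View pics/c0.png

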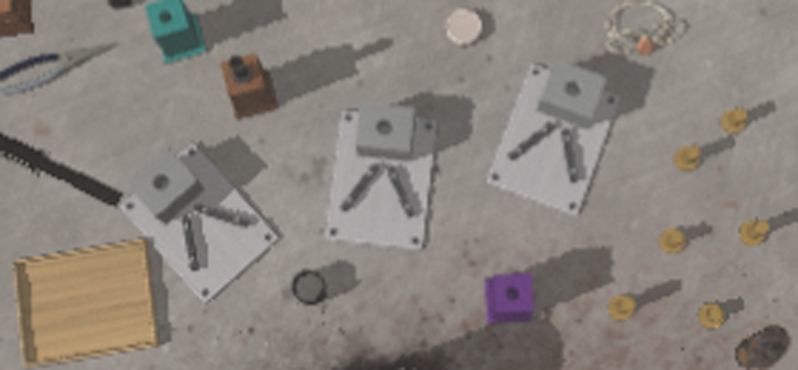

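View pics/c1.png

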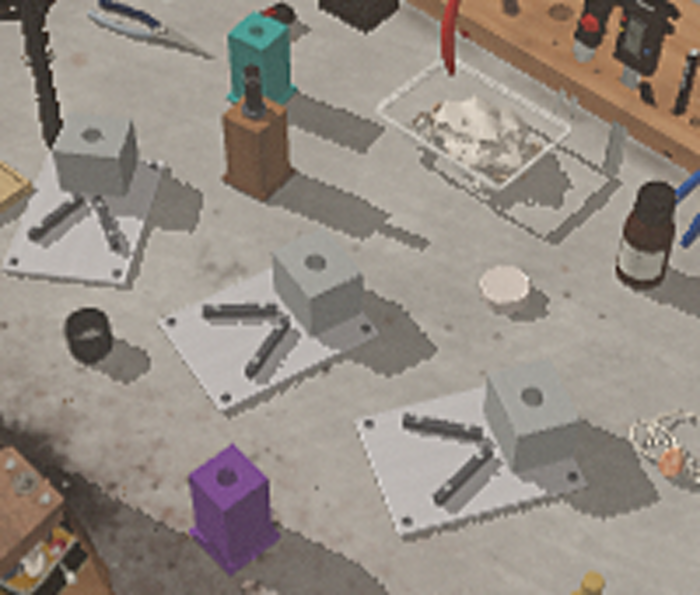

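```bash
cat > m2.py <<'E'
from m import *
E0={}
for n in("top","side"):
    p=cv2.imread(f"pics/{n}0.png"); d=np.load(f"{n}0.npy"); C=cloud(n,d); g=cv2.cvtColor(p,cv2.COLOR_BGR2GRAY).astype(float)
    v,u=np.mgrid[0:400,0:640]; Z56=onplane(n,np.c_[u.ravel(),v.ravel()],56).reshape(400,640,3)[...,:2]; Z16=onplane(n,np.c_[u.ravel(),v.ravel()],16).reshape(400,640,3)[...,:2]
    for k,c,a in(("L",(568.8,251.6),35.5),("M",(602,3.6),-13),("R",(621.4,-207.5),-27.8)):
        near=np.hypot(*np.moveaxis(Z56-c,-1,0)); ref=np.median(g[near<20]); w=np.clip(ref-15-g,0,None)*(near<14)
        h=(Z56*w[...,None]).sum((0,1))/w.sum()
        dr=np.array([np.cos(np.radians(a)),np.sin(np.radians(a))]); q=Z16-h; lx=q@dr; ly=q@[-dr[1],dr[0]]
        b=(lx>-100)&(lx<-34)&(abs(ly)<48)&(C[...,2]>8)&(C[...,2]<25)&(g<110)
        rc=[Z16[b&(s*ly>0)].mean(0) for s in(1,-1)]; mid=(rc[0]+rc[1])/2; e=h-mid
        print(n,k,"hole",h.round(1),"rails",np.round(rc,1).tolist(),b.sum(),"axis",np.degrees(np.arctan2(e[1],e[0])).round(1),"dist",np.hypot(*e).round(1),"railperp",np.degrees(np.arctan2(*(rc[0]-rc[1])[::-1])).round(1)-90)
    s=(abs(C[...,0]-668)<30)&(abs(C[...,1]-148)<30)&(C[...,2]>100); P=C[s]; t=P[P[:,2]>P[:,2].max()-7]; print("rod",P.mean(0).round(1),t.mean(0).round(1),s.sum(),len(t))
    s=(C[...,0]>200)&(C[...,0]<900)&(abs(C[...,1])<700)&(C[...,2]>160); 
    for b in blobs(s,40,9999): print("high",C[b].min(0).round(),C[b].max(0).round(),b.sum())
E
python3 m2.py
```

```text
top L hole [569.1 253.2] rails [[504.5, 232.5], [532.7, 197.3]] 95 axis 37.2 dist 63.3 railperp 38.69999999999999
top M hole [602.3   5.2] rails [[546.0, 38.3], [538.3, -4.9]] 91 axis -10.8 dist 61.3 railperp -10.200000000000003
top R hole [ 621.5 -206. ] rails [[576.2, -158.1], [553.7, -198.8]] 83 axis -26.0 dist 62.9 railperp -28.9
rod [670.6 150.2 122.3] [671.9 151.  128. ] 29 18
high [ 286. -454.  160.] [ 900.   -5. 1299.] 359
high [ 286. -115.  161.] [ 900.   -4. 1299.] 604
high [ 286. -371.  160.] [ 900.   -5. 1299.] 510
high [ 880. -219.  161.] [ 897. -184.  229.] 118
high [286.  -5. 160.] [ 900.  539. 1299.] 1761
high [286.  -5. 160.] [ 900.  370. 1299.] 342
high [882. 202. 160.] [893. 223. 202.] 57
high [200.  -5. 161.] [ 286.  382. 1299.] 74
side L hole [568.3 253.6] rails [[503.8, 231.0], [529.4, 191.2]] 91 axis 39.4 dist 66.9 railperp 32.8
side M hole [601.2   5.5] rails [[543.8, 37.7], [534.7, -6.6]] 130 axis -9.2 dist 62.8 railperp -11.599999999999994
side R hole [ 620.8 -205.5] rails [[574.7, -160.1], [553.4, -199.9]] 143 axis -24.1 dist 62.3 railperp -28.1
rod [668.6 148.  118.1] [669.  148.9 128.4] 42 15
high [280. 359. 160.] [900. 700. 466.] 8077
high [880. 304. 160.] [900. 369. 246.] 315
high [880. 202. 161.] [893. 223. 198.] 60
high [ 869. -116.  160.] [900.  -3. 298.] 870
high [ 878. -221.  160.] [ 893. -185.  229.] 187
high [ 864. -374.  160.] [ 900. -269.  220.] 919
high [ 877. -458.  160.] [ 900. -392.  246.] 857
high [200. 354. 161.] [217. 382. 182.] 59
```

```bash
python3 -m handwheel '[[0.06,0.03,0,0,0,0,0],[0.12,0.06,0,0,0,0,0],[0.17,0.09,0,0,0,0,0],[0.22,0.12,0,0,0,0,0],[0.27,0.14,0,0,0,0,0],[0.32,0.16,0,0,0,0,0],[0.36,0.19,0,0,0,0,0],[0.36,0.19,0,0,0,0,0]]'
python3 -m handwheel '[[0.05,0.03,0,0,0,0,0],[0.1,0.06,0,0,0,0,0],[0.15,0.08,0,0,0,0,0],[0.2,0.11,0,0,0,0,0],[0.25,0.13,0,0,0,0,0],[0.25,0.13,0,0,0,0,0],[0.25,0.13,0,0,0,0,0]]'
python3 - <<'E'
from h import *
st(); print(rel((670.5,149.8,200)))
E
```

```text
clock: 1.1
position: [453.1, 336.1, 210.4]
ee_rot: [0.993, -0.12, -0.0, 0.001]
contact_force: [-0.4, 0.4, -0.1]
gripper_width: 42.8
grasp_force: 0.0
clock: 1.98
position: [663.7, 154.6, 210.2]
ee_rot: [0.993, -0.117, -0.001, 0.0]
contact_force: [-0.6, -0.2, 0.7]
gripper_width: 43.0
grasp_force: 0.0
t 1.98 p [663.7 154.6 210.2] rot
 [[ 0.972 -0.233 -0.001]
 [-0.233 -0.972 -0.   ]
 [-0.001  0.001 -1.   ]] F [-0.6 -0.2  0.7] w 42.95713469337418 g 0.0
[0.00776678 0.00310545 0.01021626]
```

```bash
python3 -m handwheel '[[0.008,0.003,0.02,0,0,0,0],[0.008,0.003,0.06,0,0,0,0],[0.008,0.003,0.09,0,0,0,0],[0.008,0.003,0.117,0,0,0,0],[0.008,0.003,0.117,0,0,0,0],[0.008,0.003,0.117,0,0,0,0]]'
python3 -m handwheel '[[0,0,0,0,0,0,-1],[0,0,0,0,0,0,-1],[0,0,0,0,0,0,-1],[0,0,0,0,0,0,-1],[0,0,0,0,0,0,-1],[0,0,0,0,0,0,-1]]'
python3 - <<'E'
from h import *
st(); p,d=get_image("side"); cv2.imwrite("pics/s1.png",cv2.resize(p[60:220,200:400],None,fx=3,fy=3))
E
```

```text
clock: 2.72
position: [671.8, 149.9, 94.9]
ee_rot: [0.993, -0.117, 0.001, -0.0]
contact_force: [0.6, -0.0, 0.4]
gripper_width: 42.3
grasp_force: 0.0
clock: 3.48
position: [672.4, 149.7, 95.6]
ee_rot: [0.993, -0.117, 0.001, -0.001]
contact_force: [-0.9, 1.1, 6.0]
gripper_width: 10.6
grasp_force: 58.8
t 3.48 p [672.4 149.7  95.6] rot
 [[ 0.972 -0.233  0.003]
 [-0.233 -0.972  0.001]
 [ 0.003 -0.001 -1.   ]] F [-0.9  1.1  6. ] w 10.612704978153443 g 58.78691017627716
```

View pics/s1.png

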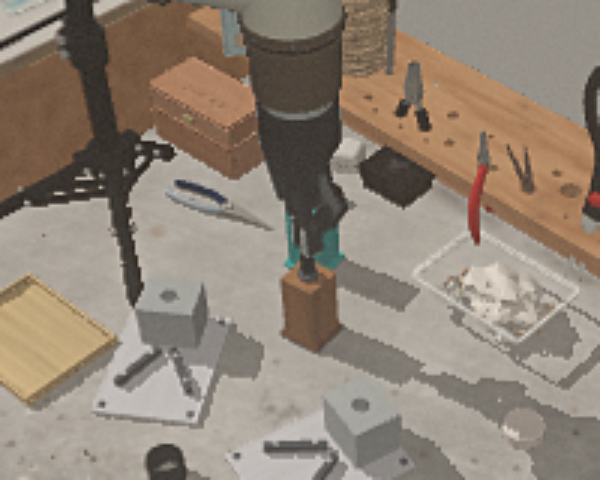

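```bash
python3 -m handwheel '[[0,0,-0.01,0,0,0,-1],[0,0,-0.04,0,0,0,-1],[0,0,-0.08,0,0,0,-1],[0,0,-0.1,0,0,0,-1],[-0.03,-0.02,-0.1,0,0,0,-1],[-0.07,-0.045,-0.1,0,0,0,-1],[-0.11,-0.068,-0.1,0,0,0,-1],[-0.123,-0.076,-0.1,0,0,0,-1],[-0.123,-0.076,-0.1,0,0,0,-1],[-0.123,-0.076,-0.1,0,0,0,-1]]'
python3 - <<'E'
from h import *
st(); p,d=get_image("side"); q,e=get_image("top")
cv2.imwrite("pics/s2.png",np.hstack([cv2.resize(p[90:190,200:310],None,fx=4,fy=4),cv2.resize(q[140:240,190:280],None,fx=4,fy=4)]))
for n,i,dd in(("side",p,d),("top",q,e)):
    C=cloud(n,dd); s=(abs(C[...,0]-569)<25)&(abs(C[...,1]-252)<25)&(C[...,2]>75)&(C[...,2]<185); P=C[s]
    for a in range(80,190,10):
        t=P[(P[:,2]>=a)&(P[:,2]<a+10)]
        if len(t): print(n,a,t.mean(0).round(1),t.min(0).round(1)[:2],t.max(0).round(1)[:2],len(t))
E
```

```text
clock: 4.78
position: [570.2, 251.1, 193.8]
ee_rot: [0.993, -0.118, -0.0, 0.0]
contact_force: [-0.2, 0.6, 0.5]
gripper_width: 10.4
grasp_force: 58.8
t 4.78 p [570.2 251.1 193.8] rot
 [[ 0.972 -0.235 -0.   ]
 [-0.235 -0.972 -0.   ]
 [-0.     0.    -1.   ]] F [-0.2  0.6  0.5] w 10.388454638591567 g 58.755664229393005
side 100 [569.2 252.2 106.1] [567.1 250.9] [572.  254.4] 3
side 110 [567.8 251.7 115.8] [565.4 249.3] [571.3 256.2] 7
side 120 [568.2 251.2 126.5] [564.7 248. ] [572.4 254.5] 8
side 130 [567.6 252.3 135.2] [565.7 249.7] [569.  256.4] 5
side 140 [567.9 250.1 145.8] [564.5 246.8] [571.6 252.4] 9
side 150 [567.9 251.1 155.9] [565.1 248.1] [570.4 253.7] 6
side 160 [567.9 251.2 165.1] [563.8 248.4] [572.  253.8] 7
side 170 [567.8 249.1 173.8] [564.9 244.8] [571.4 251.2] 5
side 180 [565.5 249.3 183.6] [559.6 241.9] [576. 263.] 11
top 100 [569.6 251.4 102.8] [569.6 251.4] [569.6 251.4] 1
top 110 [568.6 251.7 114.8] [567.3 249.1] [570.3 254.6] 4
top 120 [568.9 252.1 125.8] [567.4 250. ] [571.6 254.3] 3
top 130 [569.3 250.5 136.7] [567.9 249.3] [572.1 251.9] 3
top 140 [567.8 254.4 141. ] [567.8 254.4] [567.8 254.4] 1
top 150 [568.8 249.8 152.1] [567.3 249.1] [571.1 251.1] 3
top 180 [564.3 251.2 182.2] [561.3 244.2] [569.7 258.8] 8
```

View pics/s2.png

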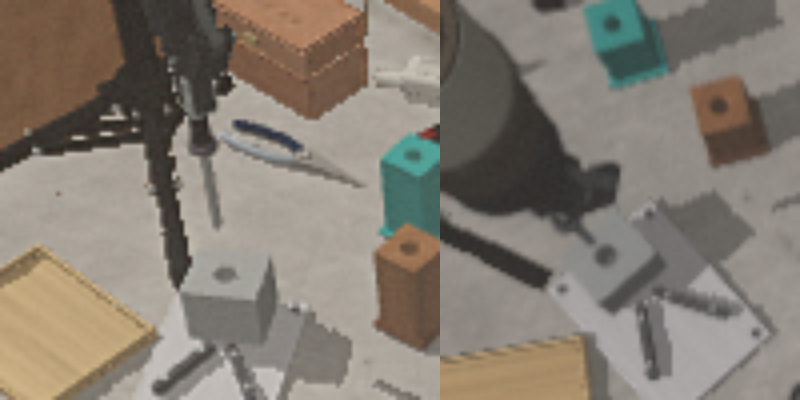

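```bash
python3 -m handwheel '[[-0.001,-0.001,0.02,0,0,0,-1],[-0.001,-0.001,0.04,0,0,0,-1],[-0.001,-0.001,0.055,0,0,0,-1],[-0.001,-0.001,0.065,0,0,0,-1],[-0.001,-0.001,0.065,0,0,0,-1],[-0.001,-0.001,0.065,0,0,0,-1]]'
python3 -m handwheel '[[0,0,0.001,0,0,0,-1],[0,0,0.002,0,0,0,-1],[0,0,0.003,0,0,0,-1],[0,0,0.004,0,0,0,-1],[0,0,0.004,0,0,0,-1]]'
```

```text
clock: 5.62
position: [569.4, 253.3, 129.7]
ee_rot: [0.993, -0.118, 0.001, -0.0]
contact_force: [-0.1, -0.4, -0.5]
gripper_width: 10.8
grasp_force: 58.8
clock: 6.25
position: [568.8, 253.1, 124.9]
ee_rot: [0.993, -0.118, -0.0, 0.0]
contact_force: [0.2, 0.3, -1.0]
gripper_width: 10.8
grasp_force: 58.8
```

```bash
python3 -m handwheel '[[0,0,0.001,0,0,0,-1],[0,0,0.002,0,0,0,-1],[0,0,0.003,0,0,0,-1],[0,0,0.004,0,0,0,-1],[0,0,0.005,0,0,0,-1],[0,0,0.005,0,0,0,-1]]'
```

```text
clock: 7.0
position: [568.8, 253.0, 119.9]
ee_rot: [0.993, -0.118, -0.0, 0.0]
contact_force: [-0.4, -0.2, -0.6]
gripper_width: 10.8
grasp_force: 58.8
```

```bash
python3 -m handwheel '[[0,0,0.001,0,0,0,-1],[0,0,0.002,0,0,0,-1],[0,0,0.003,0,0,0,-1],[0,0,0.003,0,0,0,-1],[0,0,0.003,0,0,0,-1]]'
```

```text
clock: 7.62
position: [568.9, 253.1, 117.0]
ee_rot: [0.993, -0.118, 0.0, -0.0]
contact_force: [0.7, 0.3, 0.3]
gripper_width: 11.0
grasp_force: 58.8
```

```bash
python3 -m handwheel '[[0,0,0.001,0,0,0,-1],[0,0,0.002,0,0,0,-1],[0,0,0.003,0,0,0,-1],[0,0,0.003,0,0,0,-1]]'
```

```text
clock: 8.12
position: [568.8, 253.0, 113.9]
ee_rot: [0.993, -0.118, -0.0, 0.0]
contact_force: [-0.9, 0.4, 0.3]
gripper_width: 11.1
grasp_force: 58.8
```

```bash
python3 -m handwheel '[[0,0,0.001,0,0,0,-1],[0,0,0.002,0,0,0,-1],[0,0,0.003,0,0,0,-1],[0,0,0.003,0,0,0,-1]]'
```

```text
clock: 8.62
position: [569.1, 253.2, 111.5]
ee_rot: [0.993, -0.118, 0.0, -0.0]
contact_force: [0.0, -0.2, 2.7]
gripper_width: 10.4
grasp_force: 59.0
```

```bash
python3 -m handwheel '[[0,0,0.001,0,0,0,-1],[0,0,0.0015,0,0,0,-1],[0,0,0.0015,0,0,0,-1]]'
```

```text
clock: 9.0
position: [570.0, 253.5, 111.4]
ee_rot: [0.993, -0.117, 0.002, -0.001]
contact_force: [-0.6, -0.6, 7.2]
gripper_width: 10.9
grasp_force: 59.5
```

```bash
python3 -m handwheel '[[0,0,-0.02,0,0,0,-1],[0,0,-0.045,0,0,0,-1],[0,0,-0.065,0,0,0,-1],[0.02,0.05,-0.065,0,0,0,-1],[0.04,0.1,-0.065,0,0,0,-1],[0.06,0.15,-0.065,0,0,0,-1],[0.08,0.2,-0.065,0,0,0,-1],[0.09,0.234,-0.065,0,0,0,-1],[0.09,0.234,-0.065,0,0,0,-1],[0.09,0.234,-0.065,0,0,0,-1]]'
python3 - <<'E'
from h import *
st(); print(rel((602,5,130)))
for n in("side","top"):
    p,dd=get_image(n)
    C=cloud(n,dd); s=(abs(C[...,0]-602)<20)&(abs(C[...,1]-5)<20)&(C[...,2]>75)&(C[...,2]<150); P=C[s]
    print(n,P.mean(0).round(1),P.min(0).round(1),len(P))
E
```

```text
clock: 10.25
position: [601.5, 4.9, 174.1]
ee_rot: [0.993, -0.118, -0.0, -0.0]
contact_force: [-1.0, -0.1, -0.3]
gripper_width: 10.3
grasp_force: 58.8
t 10.25 p [601.5   4.9 174.1] rot
 [[ 0.972 -0.234 -0.   ]
 [-0.234 -0.972  0.   ]
 [-0.001 -0.    -1.   ]] F [-1.  -0.1 -0.3] w 10.258359563444213 g 58.83325517177582
[ 0.00044862 -0.00023356  0.04413751]
side [598.9   4.3 117.7] [594.6   1.5  85. ] 50
top [598.7   6.5 115.6] [597.6   3.6  97.3] 10
```

```bash
python3 -m handwheel '[[0.001,0.001,0.02,0,0,0,-1],[0.001,0.001,0.035,0,0,0,-1],[0.001,0.001,0.045,0,0,0,-1],[0.001,0.001,0.047,0,0,0,-1],[0.001,0.001,0.049,0,0,0,-1],[0.001,0.001,0.049,0,0,0,-1]]'
```

```text
clock: 11.1
position: [602.7, 3.4, 125.9]
ee_rot: [0.993, -0.118, 0.0, -0.0]
contact_force: [0.5, -0.3, -1.2]
gripper_width: 11.2
grasp_force: 58.8
```

```bash
python3 -m handwheel '[[0,0,0.001,0,0,0,-1],[0,0,0.002,0,0,0,-1],[0,0,0.003,0,0,0,-1],[0,0,0.004,0,0,0,-1],[0,0,0.005,0,0,0,-1],[0,0,0.005,0,0,0,-1]]'
```

```text
clock: 11.85
position: [602.4, 3.3, 120.4]
ee_rot: [0.993, -0.118, -0.0, 0.0]
contact_force: [-0.0, -0.4, 0.3]
gripper_width: 10.9
grasp_force: 58.8
```

```bash
python3 -m handwheel '[[0,0,0.001,0,0,0,-1],[0,0,0.002,0,0,0,-1],[0,0,0.003,0,0,0,-1],[0,0,0.003,0,0,0,-1]]'
```

```text
clock: 12.35
position: [602.4, 3.3, 117.4]
ee_rot: [0.993, -0.118, -0.0, 0.0]
contact_force: [-0.6, -0.4, -0.6]
gripper_width: 11.0
grasp_force: 58.8
```

```bash
python3 -m handwheel '[[0,0,0.001,0,0,0,-1],[0,0,0.002,0,0,0,-1],[0,0,0.003,0,0,0,-1],[0,0,0.003,0,0,0,-1]]'
```

```text
clock: 12.85
position: [603.8, 3.2, 116.4]
ee_rot: [0.993, -0.117, 0.002, 0.0]
contact_force: [-0.3, -0.3, 5.6]
gripper_width: 10.5
grasp_force: 59.5
```

```bash
python3 -m handwheel '[[0,0,0.001,0,0,0,-1],[0,0,0.002,0,0,0,-1],[0,0,0.002,0,0,0,-1]]'
```

```text
clock: 13.22
position: [605.1, 3.1, 116.3]
ee_rot: [0.993, -0.117, 0.004, -0.0]
contact_force: [-1.3, -0.5, 11.1]
gripper_width: 10.9
grasp_force: 60.1
```

```bash
python3 -m handwheel '[[0,0,-0.02,0,0,0,-1],[0,0,-0.045,0,0,0,-1],[0,0,-0.062,0,0,0,-1],[0.017,0.05,-0.062,0,0,0,-1],[0.034,0.1,-0.062,0,0,0,-1],[0.051,0.15,-0.062,0,0,0,-1],[0.067,0.2,-0.062,0,0,0,-1],[0.067,0.2,-0.062,0,0,0,-1],[0.067,0.2,-0.062,0,0,0,-1]]'
python3 - <<'E'
from h import *
st(); print(rel((621.2,-206.5,126)))
for n in("side","top"):
    p,dd=get_image(n)
    C=cloud(n,dd); s=(abs(C[...,0]-621)<20)&(abs(C[...,1]+206)<20)&(C[...,2]>75)&(C[...,2]<150); P=C[s]
    print(n,P.mean(0).round(1),P.min(0).round(1),len(P))
E
```

```text
clock: 14.35
position: [620.4, -206.6, 173.9]
ee_rot: [0.993, -0.118, -0.001, -0.0]
contact_force: [0.1, -0.8, -0.5]
gripper_width: 10.7
grasp_force: 58.9
t 14.35 p [ 620.4 -206.6  173.9] rot
 [[ 0.972 -0.234 -0.001]
 [-0.234 -0.972  0.001]
 [-0.001 -0.    -1.   ]] F [ 0.1 -0.8 -0.5] w 10.653870688574768 g 58.87161076068878
[ 0.00078144 -0.0002516   0.04786515]
side [ 616.9 -206.   118.1] [ 613.7 -209.2   85. ] 55
top [ 618.9 -203.8  110.1] [ 616.8 -208.2   84.5] 16
```

```bash
python3 -m handwheel '[[0.001,0,0.02,0,0,0,-1],[0.001,0,0.035,0,0,0,-1],[0.001,0,0.045,0,0,0,-1],[0.001,0,0.047,0,0,0,-1],[0.001,0,0.049,0,0,0,-1],[0.001,0,0.049,0,0,0,-1]]'
```

```text
clock: 15.2
position: [622.0, -207.1, 125.9]
ee_rot: [0.993, -0.118, 0.0, 0.0]
contact_force: [-0.1, 0.1, -0.8]
gripper_width: 10.7
grasp_force: 58.9
```

```bash
python3 -m handwheel '[[0,0,0.001,0,0,0,-1],[0,0,0.002,0,0,0,-1],[0,0,0.003,0,0,0,-1],[0,0,0.004,0,0,0,-1],[0,0,0.005,0,0,0,-1],[0,0,0.005,0,0,0,-1]]'
```

```text
clock: 15.95
position: [622.5, -207.2, 121.5]
ee_rot: [0.993, -0.117, 0.001, 0.0]
contact_force: [-0.5, -0.2, 3.8]
gripper_width: 10.8
grasp_force: 59.3
```

```bash
python3 -m handwheel '[[0,0,0.001,0,0,0,-1],[0,0,0.002,0,0,0,-1],[0,0,0.003,0,0,0,-1],[0,0,0.004,0,0,0,-1],[0,0,0.005,0,0,0,-1],[0,0,0.005,0,0,0,-1]]'
```

```text
clock: 16.7
position: [625.5, -208.2, 121.2]
ee_rot: [0.993, -0.117, 0.005, 0.001]
contact_force: [-0.5, 0.1, 14.4]
gripper_width: 11.0
grasp_force: 60.6
```

```bash
python3 -m handwheel '[[0,0,-0.02,0,0,0,-1],[0,0,-0.06,0,0,0,-1],[0,0,-0.087,0,0,0,-1],[-0.005,-0.05,-0.087,0,0,0,-1],[-0.01,-0.1,-0.087,0,0,0,-1],[-0.015,-0.155,-0.087,0,0,0,-1],[-0.02,-0.21,-0.087,0,0,0,-1],[-0.025,-0.265,-0.087,0,0,0,-1],[-0.03,-0.32,-0.087,0,0,0,-1],[-0.035,-0.358,-0.087,0,0,0,-1]]'
python3 -m handwheel '[[0,0,0,0,0,0,-1],[0,0,0,0,0,0,-1],[0,0,0,0,0,0,-1]]'
python3 - <<'E'
from h import *
st(); print(rel((672,149.8,110)))
p,d=get_image("side"); q,e=get_image("top")
cv2.imwrite("pics/s3.png",np.hstack([cv2.resize(p[90:190,250:350],None,fx=4,fy=4),cv2.resize(q[120:220,220:310],None,fx=4,fy=4)]))
for n,i,dd in(("side",p,d),("top",q,e)):
    C=cloud(n,dd); s=(abs(C[...,0]-670)<20)&(abs(C[...,1]-150)<20)&(C[...,2]>90)&(C[...,2]<170); P=C[s]
    print(n,P.mean(0).round(1),P.min(0).round(1),len(P))
    a=np.array([[670+20*i,150+20*j,80] for i in(-1,1) for j in(-1,1)]); print(proj(n,a).round(1).tolist(), proj(n,[[670,150,80]]).round(1))
    s=(abs(C[...,2]-81)<4)&(np.hypot(C[...,0]-670,C[...,1]-150)<35); print(cv2.minAreaRect(C[s][:,:2].astype(np.float32)))
E
```

```text
clock: 17.95
position: [670.9, 151.7, 201.2]
ee_rot: [0.993, -0.117, -0.001, 0.0]
contact_force: [0.7, -0.4, -0.1]
gripper_width: 11.0
grasp_force: 58.9
clock: 18.32
position: [671.3, 148.0, 202.4]
ee_rot: [0.993, -0.118, -0.0, 0.0]
contact_force: [-0.3, 0.2, -0.1]
gripper_width: 10.9
grasp_force: 58.9
t 18.32 p [671.3 148.  202.4] rot
 [[ 0.972 -0.235 -0.   ]
 [-0.235 -0.972 -0.   ]
 [-0.     0.    -1.   ]] F [-0.3  0.2 -0.1] w 10.93984815257504 g 58.940754532814026
[ 0.00029564 -0.00199227  0.09241771]
side [668.1 147.7 144.6] [664.6 144.4 114.6] 39
[[302.0, 158.7], [293.0, 152.3], [311.6, 152.1], [302.6, 146.0]] [[302.3 152.2]]
((670.4628295898438, 150.87313842773438), (41.49888610839844, 42.260169982910156), 9.23437786102295)
top [669.5 148.5 140.6] [667.7 146.  117.7] 16
[[267.1, 171.7], [254.2, 173.2], [266.0, 159.4], [253.2, 160.9]] [[260.1 166.3]]
((673.0040283203125, 151.0951690673828), (41.81299591064453, 40.17877197265625), 8.399961471557617)
```

View pics/s3.png

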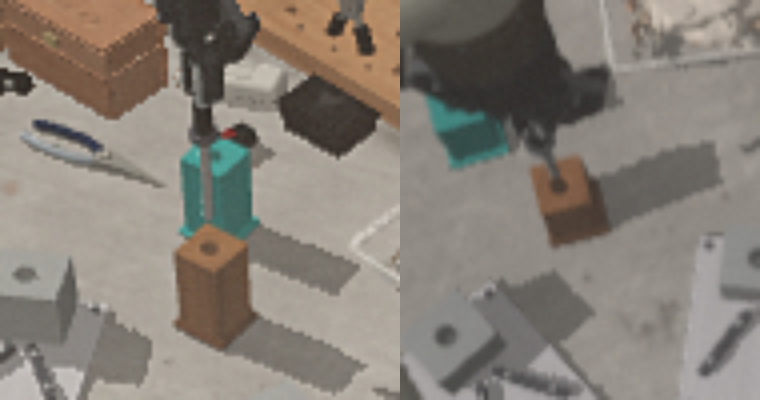

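```bash
python3 -m handwheel '[[0.0005,-0.002,0.01,0,0,0,-1],[0.0005,-0.002,0.02,0,0,0,-1],[0.0005,-0.002,0.027,0,0,0,-1],[0.0005,-0.002,0.031,0,0,0,-1],[0.0005,-0.002,0.034,0,0,0,-1],[0.0005,-0.002,0.037,0,0,0,-1],[0.0005,-0.002,0.04,0,0,0,-1],[0.0005,-0.002,0.04,0,0,0,-1]]'
```

```text
clock: 19.42
position: [672.3, 151.0, 162.3]
ee_rot: [0.993, -0.118, -0.0, 0.0]
contact_force: [0.6, -0.3, -1.0]
gripper_width: 10.8
grasp_force: 58.9
```

```bash
python3 -m handwheel '[[0,0.001,0.015,0,0,0,-1],[0,0.001,0.03,0,0,0,-1],[0,0.001,0.045,0,0,0,-1],[0,0.001,0.055,0,0,0,-1],[0,0.001,0.062,0,0,0,-1],[0,0.001,0.064,0,0,0,-1],[0,0.001,0.066,0,0,0,-1],[0,0.001,0.066,0,0,0,-1]]'
```

```text
clock: 20.42
position: [672.3, 150.2, 96.9]
ee_rot: [0.993, -0.118, 0.0, -0.0]
contact_force: [0.2, -0.2, -0.3]
gripper_width: 10.7
grasp_force: 58.9
```

```bash
python3 -m handwheel '[[0,0,0.001,0,0,0,-1],[0,0,0.001,0,0,0,-0.1],[0,0,0.001,0,0,0,0],[0,0,0.001,0,0,0,0],[0,0,0.001,0,0,0,0],[0,0,-0.03,0,0,0,0],[0,0,-0.08,0,0,0,0],[0,0,-0.12,0,0,0,0],[0,0,-0.12,0,0,0,0]]'
python3 - <<'E'
from m import *
st()
for n in("side","top"):
    p,dd=get_image(n); C=cloud(n,dd); s=(abs(C[...,0]-670)<20)&(abs(C[...,1]-150)<20)&(C[...,2]>100)&(C[...,2]<145); P=C[s]
    print(n,"rod",P.mean(0).round(1),P.max(0).round(1),len(P))
    for q in posts(n,p,dd): 
        if q[2]>40: print("post",*q)
E
```

```text
clock: 21.55
position: [674.2, 150.7, 221.7]
ee_rot: [0.993, -0.117, 0.004, -0.002]
contact_force: [-0.3, 0.6, -0.0]
gripper_width: 42.6
grasp_force: 0.0
t 21.55 p [674.2 150.7 221.7] rot
 [[ 0.972 -0.233  0.009]
 [-0.233 -0.972  0.003]
 [ 0.008 -0.005 -1.   ]] F [-0.3  0.6 -0. ] w 42.56454942143997 g 0.0
side rod [668.5 148.2 117.6] [676.9 157.9 130.7] 41
post [ 535.9 -332.1] [45.5 45.7 46.1 46.8 47. ] 123 (np.float64(397.4), np.float64(291.3))
post [ 573.  -392.4] [39.7 40.  40.5 40.6 40.8] 118 (np.float64(426.6), np.float64(298.0))
post [ 378.9 -232.9] [55.3 55.6 56.  56.1 56.5] 142 (np.float64(323.6), np.float64(306.4))
post [ 445.2 -300.3] [34.5 34.9 35.1 36.5 36.7] 114 (np.float64(363.1), np.float64(308.1))
post [ 444. -391.] [50.3 50.7 50.8 50.9 51.1] 144 (np.float64(392.7), np.float64(333.6))
post [ 358.3 -330.1] [29.5 29.7 29.9 30.5 31.6] 122 (np.float64(347.6), np.float64(342.4))
top rod [670.9 151.  121.9] [679.3 158.9 131.1] 32
post [ 575.4 -391.5] [39.3 39.5 39.5 40.9 41.3] 55 (np.float64(432.1), np.float64(181.8))
post [ 537.7 -329.5] [44.5 44.9 45.7 46.1 46.2] 53 (np.float64(415.7), np.float64(195.1))
post [ 444.6 -389.6] [49.5 50.7 50.7 50.9 53.6] 62 (np.float64(439.0), np.float64(221.0))
post [ 447.  -298.9] [35.3 36.3 36.6 36.9 37.7] 54 (np.float64(410.3), np.float64(224.2))
post [ 379.9 -231.4] [55.6 55.7 56.  57.9 58.1] 60 (np.float64(392.9), np.float64(247.5))
post [ 360.  -328.8] [29.5 30.4 31.  32.2 32.2] 59 (np.float64(424.1), np.float64(250.5))
```

The rod is back in its stand, seen from both views. The bores measure 35, 30 and 25 mm from left to right. Next I'll move post_25 to the right-hand fixture.

```bash
python3 -m handwheel '[[-0.013,0.055,0,0,0,0.1,0],[-0.026,0.11,0,0,0,0.244,0],[-0.039,0.165,0.02,0,0,0.244,0],[-0.052,0.22,0.04,0,0,0.244,0],[-0.065,0.275,0.06,0,0,0.244,0],[-0.078,0.33,0.08,0,0,0.244,0],[-0.091,0.385,0.1,0,0,0.244,0],[-0.104,0.44,0.11,0,0,0.244,0],[-0.116,0.49,0.12,0,0,0.244,0],[-0.116,0.49,0.12,0,0,0.244,0]]'
python3 -m handwheel '[[0,0,0,0,0,0,0],[0,0,0,0,0,0,0]]'
python3 - <<'E'
from h import *
st(); print(rel((446.5,-299,10)))
E
```

```text
clock: 22.9
position: [441.2, -301.0, 93.9]
ee_rot: [0.971, -0.24, -0.003, -0.0]
contact_force: [0.9, 0.2, 0.2]
gripper_width: 42.5
grasp_force: 0.0
clock: 23.15
position: [445.3, -298.4, 96.4]
ee_rot: [0.972, -0.237, -0.0, -0.0]
contact_force: [0.1, -1.0, 0.1]
gripper_width: 42.6
grasp_force: 0.0
t 23.15 p [ 445.3 -298.4   96.4] rot
 [[ 0.888 -0.46  -0.   ]
 [-0.46  -0.888  0.   ]
 [-0.     0.    -1.   ]] F [ 0.1 -1.   0.1] w 42.63528976573268 g 0.0
[ 1.31903496e-03 -5.44607934e-06  8.63689434e-02]
```

```bash
python3 -m handwheel '[[0.001,0,0.03,0,0,0,0],[0.001,0,0.06,0,0,0,0],[0.001,0,0.08,0,0,0,0],[0.001,0,0.086,0,0,0,0],[0.001,0,0.086,0,0,0,-1],[0.001,0,0.086,0,0,0,-1],[0.001,0,0.086,0,0,0,-1],[0.001,0,0.086,0,0,0,-1],[0.001,0,0.086,0,0,0,-1]]'
python3 -m handwheel '[[0,0,-0.01,0,0,0,-1],[0,0,-0.04,0,0,0,-1],[0,0,-0.08,0,0,0,-1],[0,0,-0.08,0,0,0,-1]]'
python3 - <<'E'
from h import *
st(); p,d=get_image("side"); q=proj("side",[read_state()["position"]])[0].astype(int)
cv2.imwrite("pics/s4.png",cv2.resize(p[q[1]-60:q[1]+60,q[0]-70:q[0]+70],None,fx=4,fy=4))
E
```

```text
clock: 24.28
position: [447.8, -300.5, 12.8]
ee_rot: [0.971, -0.237, 0.003, 0.001]
contact_force: [0.4, 0.5, 6.6]
gripper_width: 0.3
grasp_force: 3.9
clock: 24.78
position: [447.9, -300.5, 94.2]
ee_rot: [0.971, -0.237, 0.004, 0.0]
contact_force: [0.7, -0.6, 0.1]
gripper_width: -0.1
grasp_force: 0.0
t 24.77 p [ 447.9 -300.5   94.2] rot
 [[ 0.887 -0.461  0.007]
 [-0.461 -0.887 -0.003]
 [ 0.008 -0.001 -1.   ]] F [ 0.7 -0.6  0.1] w -0.10646453815277503 g 0.0
```

View pics/s4.png

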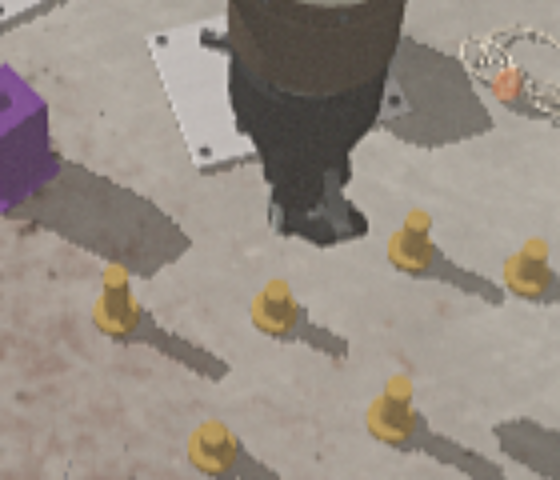

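```bash
python3 - <<'E'
from m import *
for n in("side","top"):
    p,dd=get_image(n)
    for q in posts(n,p,dd): 
        if q[2]>30: print(n,"post",*q)
p,dd=get_image("side"); C=cloud("side",dd); s=(abs(C[...,0]-448)<60)&(abs(C[...,1]+300)<60)&(C[...,2]>85)&(C[...,2]<118); P=C[s]
for a in range(85,118,4):
    t=P[(P[:,2]>=a)&(P[:,2]<a+4)]
    if len(t): print(a,t.mean(0).round(1),t.min(0).round(1),t.max(0).round(1),len(t))
E
```

```text
side post [ 535.9 -331.3] [45.3 45.6 46.1 46.6 46.6] 121 (np.float64(397.5), np.float64(291.4))
side post [ 573.4 -392.3] [40.3 40.3 40.3 40.5 42. ] 115 (np.float64(426.5), np.float64(297.9))
side post [ 378.6 -232.4] [55.2 55.4 56.  56.6 57.1] 141 (np.float64(323.7), np.float64(306.3))
side post [ 446.5 -299.3] [35.1 35.2 36.1 36.3 37.4] 113 (np.float64(363.2), np.float64(307.6))
side post [ 443.6 -390.9] [50.3 50.9 51.  52.1 52.4] 144 (np.float64(392.7), np.float64(333.6))
side post [ 358.5 -329.8] [30.3 30.6 30.7 31.4 32.3] 124 (np.float64(347.5), np.float64(342.5))
top post [ 449.9 -297.4] [35.8 36.3 36.3 37.3 38. ] 55 (np.float64(410.1), np.float64(223.7))
top post [ 359.8 -330. ] [29.2 30.7 32.  33.5 33.6] 60 (np.float64(424.1), np.float64(250.4))
113 [ 435.5 -297.   115.5] [ 435.2 -299.8  114.2] [ 435.8 -294.2  116.8] 2
117 [ 435.7 -302.5  117.8] [ 435.7 -302.5  117.8] [ 435.7 -302.5  117.8] 1
```

```bash
python3 - <<'E'
from m import *
st()
for n in("side","top"):
    p,dd=get_image(n); C=cloud(n,dd); q=proj(n,[read_state()["position"]])[0]; print(n,q)
    s=(np.hypot(C[...,0]-448,C[...,1]+300)<90)&(C[...,2]>70)&(C[...,2]<200); P=C[s]
    for a in range(70,200,10):
        t=P[(P[:,2]>=a)&(P[:,2]<a+10)]
        if len(t): print(a,t.mean(0).round(1),t.min(0).round(1),t.max(0).round(1),len(t))
p,dd=get_image("side"); q=q=proj("side",[read_state()["position"]])[0].astype(int)
p=p.copy(); cv2.circle(p,tuple(int(v) for v in q),1,(0,0,255),-1)
cv2.imwrite("pics/s5.png",cv2.resize(p[q[1]-35:q[1]+25,q[0]-40:q[0]+40],None,fx=8,fy=8))
E
```

```text
t 24.98 p [ 444.8 -299.3   89.6] rot
 [[ 0.887 -0.462 -0.002]
 [-0.462 -0.887  0.001]
 [-0.002 -0.    -1.   ]] F [-0.2 -0.3 -0.3] w -0.06133089268981108 g 0.0
side [364.83663397 292.67185449]
110 [ 435.9 -297.7  116.5] [ 432.7 -307.7  110.3] [ 439.5 -287.5  119.5] 8
120 [ 435.  -297.6  125.1] [ 432.3 -308.3  120.4] [ 438.1 -287.9  129.5] 15
130 [ 434.6 -298.2  135.1] [ 431.6 -307.9  130.3] [ 438.4 -287.7  139.7] 15
140 [ 435.8 -295.1  144.6] [ 433.3 -304.   143. ] [ 438.2 -289.3  146.2] 4
150 [ 431.8 -299.6  156.7] [ 421.7 -316.9  151.4] [ 439.2 -282.9  159.9] 18
160 [ 432.8 -311.8  165.2] [ 417.1 -325.6  160.3] [ 445.3 -270.1  169.6] 49
170 [ 425.5 -310.6  175.8] [ 414.8 -332.2  170.1] [ 435.8 -281.5  180. ] 32
180 [ 423.6 -308.5  185.2] [ 410.  -340.4  180.3] [ 437.  -279.3  189.9] 32
190 [ 420.5 -331.2  196.6] [ 407.4 -358.   190.6] [ 435.4 -295.2  199.6] 54
top [416.07424258 220.6495033 ]
110 [ 439.3 -289.3  116.3] [ 437.1 -291.2  112.9] [ 441.6 -287.4  119.6] 2
120 [ 442.3 -288.1  123.8] [ 435.6 -295.4  120.6] [ 449.6 -282.8  126.9] 7
130 [ 439.1 -289.8  136. ] [ 434.4 -296.6  130.6] [ 446.6 -282.4  140. ] 6
140 [ 448.1 -280.5  149.8] [ 448.1 -280.5  149.8] [ 448.1 -280.5  149.8] 1
150 [ 439.6 -283.7  155. ] [ 437.6 -285.9  153.3] [ 441.6 -281.6  156.8] 2
160 [ 451.1 -272.3  165.1] [ 446.1 -280.5  161.4] [ 460.8 -263.8  169.8] 18
170 [ 445.2 -276.2  175.1] [ 414.  -336.3  170. ] [ 456.1 -254.5  178.9] 13
180 [ 444.5 -280.3  184.8] [ 412.4 -339.4  180.6] [ 461.3 -248.7  189.4] 18
190 [ 439.2 -293.6  197. ] [ 410.4 -350.3  190.3] [ 465.3 -242.1  199.9] 25
```

View pics/s5.png

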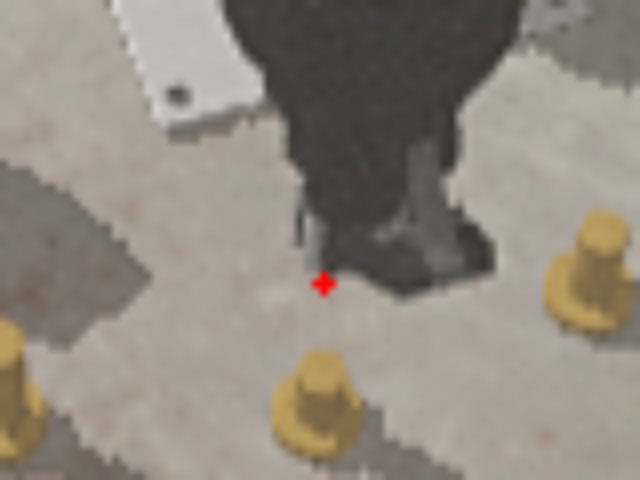

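```bash
python3 - <<'E'
from m import *
for n in("side",):
    p,dd=get_image(n); C=cloud(n,dd); q=proj(n,[read_state()["position"]])[0].astype(int)
    for x,y in((400,285),(440,270),(480,255),(360,262),(430,170),(440,240),(315,250),(330,245),(305,200),(400,240)):
        u,v=q[0]-40+x//8,q[1]-35+y//8; print((x,y),C[v,u].round(),p[v,u])
E
```

```text
(400, 285) [ 410. -347.  202.] [60 66 68]
(440, 270) [ 420. -351.  201.] [82 85 91]
(480, 255) [ 429. -356.  205.] [83 85 91]
(360, 262) [ 415. -331.  186.] [67 74 76]
(430, 170) [ 430. -336.  218.] [87 92 92]
(440, 240) [ 424. -348.  204.] [84 87 89]
(315, 250) [ 436. -302.  126.] [62 68 69]
(330, 245) [ 423. -315.  164.] [70 73 72]
(305, 200) [ 430. -301.  158.] [63 67 69]
(400, 240) [ 420. -339.  198.] [82 86 86]
```

```bash
python3 -m handwheel '[[0.002,-0.001,0,0,0,0,0],[0.002,-0.001,0,0,0,0,0],[0.002,-0.001,0.03,0,0,0,0],[0.002,-0.001,0.06,0,0,0,0],[0.002,-0.001,0.08,0,0,0,0],[0.002,-0.001,0.086,0,0,0,0],[0.002,-0.001,0.088,0,0,0,0],[0.002,-0.001,0.088,0,0,0,0]]'
python3 -m handwheel '[[0,0,0.002,0,0,0,0],[0,0,0.004,0,0,0,0],[0,0,0.006,0,0,0,0],[0,0,0.006,0,0,0,0]]'
```

```text
clock: 26.18
position: [448.6, -299.9, 3.2]
ee_rot: [0.971, -0.238, 0.001, 0.0]
contact_force: [0.2, -0.7, -0.0]
gripper_width: 42.5
grasp_force: 0.0
clock: 26.68
position: [447.9, -299.7, -3.7]
ee_rot: [0.971, -0.238, -0.0, -0.0]
contact_force: [0.1, -0.1, -0.0]
gripper_width: 42.7
grasp_force: 0.0
```

```bash
python3 -m handwheel '[[0,0,0,0,0,0,-0.3],[0,0,0,0,0,0,-0.5],[0,0,0,0,0,0,-1],[0,0,0,0,0,0,-1],[0,0,0,0,0,0,-1],[0,0,0,0,0,0,-1]]'
```

```text
clock: 27.42
position: [448.2, -299.8, -3.3]
ee_rot: [0.971, -0.238, 0.0, 0.0]
contact_force: [-0.3, 0.6, 1.7]
gripper_width: 12.4
grasp_force: 58.5
```

```bash
python3 -m handwheel '[[0,0,-0.02,0,0,0,-1],[0,0,-0.05,0,0,0,-1],[0.001,-0.05,-0.05,0,0,0,-1],[0.002,-0.1,-0.05,0,0,0,-1],[0.003,-0.15,-0.05,0,0,0,-1],[0.004,-0.163,-0.05,0,0,0,-1],[0.004,-0.163,-0.05,0,0,0,-1],[0.004,-0.163,-0.05,0,0,0,-1]]'
python3 - <<'E'
from m import *
st(); print(rel((526.3,-157.1,3)))
p,d=get_image("side"); C=cloud("side",d); q=proj("side",[[540,-165,6]])[0].astype(int)
cv2.imwrite("pics/s6.png",cv2.resize(p[q[1]-50:q[1]+40,q[0]-60:q[0]+60],None,fx=5,fy=5))
for n in("side","top"):
    p,dd=get_image(n); C=cloud(n,dd); hsv=cv2.cvtColor(p,cv2.COLOR_BGR2HSV)
    m=(hsv[...,0]>=12)&(hsv[...,0]<=32)&(hsv[...,1]>90)&(np.hypot(C[...,0]-526,C[...,1]+157)<30)&(C[...,2]>20)
    if m.any(): print(n,C[m].mean(0),C[m].min(0),C[m].max(0),m.sum())
E
```

```text
clock: 28.42
position: [525.8, -157.8, 46.2]
ee_rot: [0.971, -0.238, -0.001, 0.0]
contact_force: [-0.6, 0.2, -1.6]
gripper_width: 12.1
grasp_force: 58.7
t 28.43 p [ 525.8 -157.8   46.2] rot
 [[ 0.886 -0.463 -0.001]
 [-0.463 -0.886  0.   ]
 [-0.001  0.    -1.   ]] F [-0.6  0.2 -1.6] w 12.110565979534892 g 58.685190081596375
[ 0.00017524 -0.00085645  0.04316921]
side [ 518.51505173 -158.08124321   58.6854533 ] [ 510.93901908 -171.41592017   55.06563607] [ 528.78070713 -143.90933063   77.38176256] 38
top [ 518.64466038 -152.23038487   58.65933186] [ 512.7378636  -158.39259664   56.51030425] [ 523.36870977 -146.13441949   61.38970648] 13
```

View pics/s6.png

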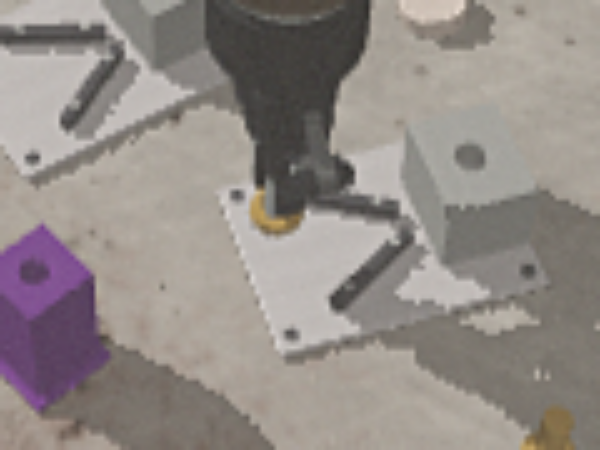

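```bash
python3 -m handwheel '[[0,-0.001,0.02,0,0,0,-1],[0,-0.001,0.036,0,0,0,-1],[0,-0.001,0.04,0,0,0,-1],[0,-0.001,0.042,0,0,0,-1],[0,-0.001,0.044,0,0,0,-1],[0,-0.001,0.044,0,0,0,-1]]'
```

```text
clock: 29.32
position: [527.6, -156.1, 2.8]
ee_rot: [0.971, -0.238, 0.0, -0.0]
contact_force: [-0.9, 0.3, -0.1]
gripper_width: 12.3
grasp_force: 58.7
```

```bash
python3 -m handwheel '[[0,0,0.001,0,0,0,-1],[0,0,0.001,0,0,0,-0.6],[0,0,0.001,0,0,0,-0.3],[0,0,0.001,0,0,0,-0.3],[0,0,-0.02,0,0,0,-0.3],[0,0,-0.06,0,0,0,-0.3],[-0.02,0,-0.06,0,0,0,-1],[-0.041,0,-0.06,0,0,0,-1],[-0.041,0,-0.03,0,0,0,-1],[-0.041,0,0,0,0,0,-1]]'
python3 -m handwheel '[[0,0,0.003,0,0,0,-1],[0,0,0.006,0,0,0,-1],[0,0,0.008,0,0,0,-1],[0,0,0.01,0,0,0,-1],[0,0,0.01,0,0,0,-1]]'
```

```text
clock: 30.58
position: [491.2, -137.0, 2.5]
ee_rot: [0.971, -0.237, 0.001, -0.0]
contact_force: [0.1, 0.6, -0.3]
gripper_width: 0.1
grasp_force: 0.0
clock: 31.2
position: [491.1, -137.2, -7.2]
ee_rot: [0.971, -0.238, 0.0, -0.0]
contact_force: [0.0, 0.3, -0.2]
gripper_width: -0.1
grasp_force: 0.0
```

```bash
python3 -m handwheel '[[0,0,0.002,0,0,0,-1],[0,0,0.004,0,0,0,-1],[0,0,0.004,0,0,0,-1]]'
```

```text
clock: 31.58
position: [490.7, -137.2, -11.7]
ee_rot: [0.971, -0.238, -0.0, 0.0]
contact_force: [-0.4, -0.6, 0.3]
gripper_width: 0.0
grasp_force: 0.0
```

```bash
python3 -m handwheel '[[0,0,0.002,0,0,0,-1],[0,0,0.004,0,0,0,-1],[0,0,0.004,0,0,0,-1]]'
```

```text
clock: 31.95
position: [490.7, -137.2, -15.7]
ee_rot: [0.971, -0.238, -0.0, 0.0]
contact_force: [0.8, 0.3, -0.5]
gripper_width: 0.1
grasp_force: 0.0
```

```bash
python3 -m handwheel '[[0,0,0.002,0,0,0,-1],[0,0,0.004,0,0,0,-1],[0,0,0.004,0,0,0,-1]]'
```

```text
clock: 32.33
position: [490.7, -137.2, -19.7]
ee_rot: [0.971, -0.238, -0.0, 0.0]
contact_force: [-0.7, 0.0, -0.1]
gripper_width: -0.0
grasp_force: 0.0
```

```bash
python3 -m handwheel '[[0,0,0.001,0,0,0,-1],[0,0,0.003,0,0,0,-1],[0,0,0.003,0,0,0,-1]]'
```

```text
clock: 32.7
position: [491.0, -137.2, -20.3]
ee_rot: [0.971, -0.237, 0.0, 0.0]
contact_force: [-4.8, 2.2, 17.6]
gripper_width: 0.2
grasp_force: 8.8
```

```bash
python3 -m handwheel '[[0,0,0.001,0,0,0,-1],[0,0,0.002,0,0,0,-1],[0,0,0.002,0,0,0,-1]]'
```

```text
clock: 33.08
position: [491.0, -137.2, -20.4]
ee_rot: [0.972, -0.237, 0.0, 0.0]
contact_force: [-8.4, 4.7, 32.6]
gripper_width: 0.3
grasp_force: 16.3
```

```bash
python3 -m handwheel '[[0,0,-0.0135,0,0,0,-1],[0,0,-0.0135,0,0,0,-1],[0.006,0,-0.0135,0,0,0,-1],[0.012,0,-0.0135,0,0,0,-1],[0.018,0,-0.0135,0,0,0,-1],[0.023,0,-0.0135,0,0,0,-1],[0.028,0,-0.0135,0,0,0,-1],[0.033,0,-0.0135,0,0,0,-1],[0.033,0,-0.0135,0,0,0,-1]]'
python3 -m handwheel '[[0.004,0,0,0,0,0,-1],[0.008,0,0,0,0,0,-1],[0.012,0,0,0,0,0,-1],[0.016,0,0,0,0,0,-1],[0.018,0,0,0,0,0,-1],[0.02,0,0,0,0,0,-1],[0.02,0,0,0,0,0,-1]]'
python3 - <<'E'
from m import *
st(); 
for n in("side","top"):
    p,dd=get_image(n); C=cloud(n,dd); hsv=cv2.cvtColor(p,cv2.COLOR_BGR2HSV)
    m=(hsv[...,0]>=12)&(hsv[...,0]<=32)&(hsv[...,1]>90)&(np.hypot(C[...,0]-550,C[...,1]+170)<60)&(C[...,2]>8)&(C[...,2]<60)
    if m.any(): 
        t=C[m]; t=t[t[:,2]>33]; print(n,t.mean(0).round(1),len(t))
E
```

```text
clock: 34.2
position: [520.6, -152.5, -11.0]
ee_rot: [0.971, -0.238, 0.0, -0.0]
contact_force: [0.5, 0.0, -0.4]
gripper_width: -0.3
grasp_force: 0.0
clock: 35.08
position: [538.1, -161.7, -11.0]
ee_rot: [0.971, -0.238, 0.0, -0.0]
contact_force: [0.4, -0.0, 0.5]
gripper_width: 0.3
grasp_force: 0.0
t 35.08 p [ 538.1 -161.7  -11. ] rot
 [[ 0.887 -0.462  0.   ]
 [-0.462 -0.887 -0.   ]
 [ 0.    -0.    -1.   ]] F [ 0.4 -0.   0.5] w 0.2977033967845429 g 0.0
side [ 563.1 -173.7   41.4] 6
```

```bash
python3 -m handwheel '[[0.003,0,0,0,0,0,-1],[0.006,0,0,0,0,0,-1],[0.008,0,0,0,0,0,-1],[0.008,0,0,0,0,0,-1]]'
```

```text
clock: 35.67
position: [545.1, -165.4, -11.1]
ee_rot: [0.971, -0.238, 0.0, -0.0]
contact_force: [-0.2, -0.2, -0.1]
gripper_width: -0.1
grasp_force: 0.1
```

```bash
python3 -m handwheel '[[0.001,0,0,0,0,0,-1],[0.002,0,0,0,0,0,-1],[0.002,0,0,0,0,0,-1]]'
```

```text
clock: 36.05
position: [546.8, -166.3, -11.0]
ee_rot: [0.971, -0.238, -0.0, 0.0]
contact_force: [-0.8, -0.3, -0.3]
gripper_width: -0.2
grasp_force: 0.3
```

```bash
python3 -m handwheel '[[0.001,0,0,0,0,0,-1],[0.002,0,0,0,0,0,-1],[0.002,0,0,0,0,0,-1]]'
```

```text
clock: 36.42
position: [548.3, -167.1, -11.1]
ee_rot: [0.971, -0.238, -0.0, 0.0]
contact_force: [-0.5, 0.1, -0.1]
gripper_width: -0.2
grasp_force: 0.8
```

```bash
python3 -m handwheel '[[0.001,0,0,0,0,0,-1],[0.002,0,0,0,0,0,-1],[0.002,0,0,0,0,0,-1]]'
python3 - <<'E'
from m import *
st(); 
for n in("side","top"):
    p,dd=get_image(n); C=cloud(n,dd); hsv=cv2.cvtColor(p,cv2.COLOR_BGR2HSV)
    m=(hsv[...,0]>=12)&(hsv[...,0]<=32)&(hsv[...,1]>90)&(np.hypot(C[...,0]-550,C[...,1]+170)<60)&(C[...,2]>8)&(C[...,2]<60)
    if m.any(): 
        t=C[m]; t=t[t[:,2]>33]; print(n,t.mean(0).round(1),len(t))
    if n=="side":
        q=proj("side",[[565,-177,6]])[0].astype(int); cv2.imwrite("pics/s7.png",cv2.resize(p[q[1]-40:q[1]+35,q[0]-50:q[0]+50],None,fx=7,fy=7))
E
```

```text
clock: 36.8
position: [548.3, -167.6, -11.4]
ee_rot: [0.971, -0.238, -0.002, 0.0]
contact_force: [-5.3, 3.3, 2.4]
gripper_width: 0.1
grasp_force: 2.9
t 36.8 p [ 548.3 -167.6  -11.4] rot
 [[ 0.887 -0.462 -0.004]
 [-0.462 -0.887  0.001]
 [-0.004  0.001 -1.   ]] F [-5.3  3.3  2.4] w 0.09027817329273675 g 2.856648825109005
side [ 573.2 -181.7   40.6] 3
```

View pics/s7.png

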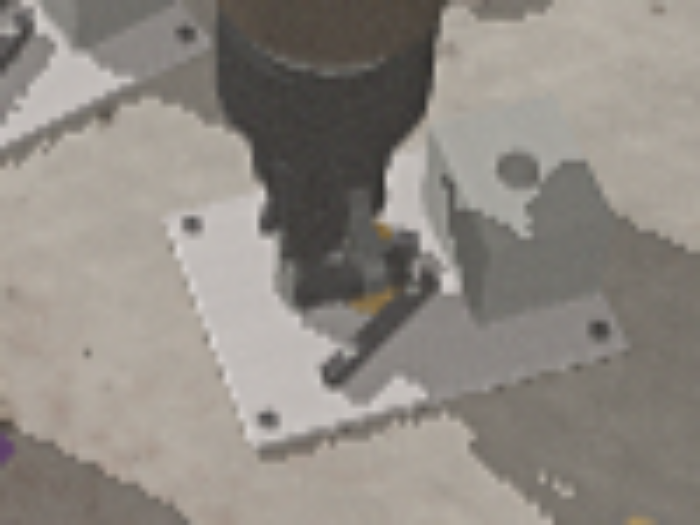

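```bash
python3 -m handwheel '[[-0.015,0,0,0,0,0,-1],[-0.05,0,0,0,0,0,-1],[-0.05,0,-0.04,0,0,0,-0.5],[-0.05,0,-0.1,0,0,0,0],[-0.05,-0.05,-0.1,0,0,0,0],[-0.05,-0.1,-0.1,0,0,0,0],[-0.05,-0.1,-0.1,0,0,0,0]]'
cat > look.py <<'E'
from m import *
import sys
st()
for n in("side","top"):
    p,dd=get_image(n)
    for q in posts(n,p,dd): 
        if q[2]>30: print(n,"post",*q)
    C=cloud(n,dd); hsv=cv2.cvtColor(p,cv2.COLOR_BGR2HSV); Y=(hsv[...,0]>=12)&(hsv[...,0]<=32)&(hsv[...,1]>90)
    for k,(x,y) in dict(R=(569.8,-179.7),M=(545.1,16.2),L=(521.9,218.6)).items():
        m=Y&(np.hypot(C[...,0]-x,C[...,1]-y)<30)&(C[...,2]>8)&(C[...,2]<65)
        if m.sum()>5:
            v,u=np.nonzero(m); z=np.percentile(C[m][:,2],95)-2; mt=m&(C[...,2]>z-4); v,u=np.nonzero(mt)
            print(n,k,"nest post top",onplane(n,[[u.mean(),v.mean()]],z)[0].round(1),mt.sum())
        s=(abs(C[...,2]-56)<5)&(np.hypot(C[...,0]-x,C[...,1]-y)<100)&(hsv[...,1]<60)
        for b in blobs(s,150,600): r=cv2.minAreaRect(C[b][:,:2].astype(np.float32)); print(n,k,"blk",np.round(r[0],1),round(r[2],1))
E
python3 look.py
```

```text
clock: 37.78
position: [555.2, -53.8, 89.8]
ee_rot: [0.972, -0.236, 0.002, -0.001]
contact_force: [-0.3, -0.6, -0.2]
gripper_width: 42.4
grasp_force: 0.0
t 37.77 p [555.2 -53.8  89.8] rot
 [[ 0.889 -0.458  0.005]
 [-0.458 -0.889  0.   ]
 [ 0.004 -0.002 -1.   ]] F [-0.3 -0.6 -0.2] w 42.42029500422567 g 0.0
side post [ 568.6 -180.7] [41.6 41.9 42.5 43.2 44.4] 90 (np.float64(360.2), np.float64(247.0))
side post [ 536.1 -332. ] [45.4 45.4 45.6 45.9 46.3] 123 (np.float64(397.5), np.float64(291.4))
side post [ 573.2 -391.8] [40.4 40.5 42.  42.  42.1] 115 (np.float64(426.5), np.float64(298.0))
side post [ 379.  -232.4] [56.1 56.6 56.8 56.8 57.2] 140 (np.float64(323.7), np.float64(306.3))
side post [ 443.8 -390.8] [49.6 49.7 50.4 50.8 52. ] 143 (np.float64(392.7), np.float64(333.5))
side post [ 358.5 -330.1] [30.3 30.3 30.6 30.6 30.9] 120 (np.float64(347.6), np.float64(342.4))
side R nest post top [ 568.3 -181.4   39.5] 22
side R blk [ 620.2 -207. ] 62.2
side L blk [568.1 251.8] 36.3
top post [ 573.6 -390.2] [39.3 40.1 41.1 41.4 42.4] 52 (np.float64(431.9), np.float64(181.9))
top post [ 568.9 -179.4] [40.9 41.5 41.6 41.7 41.9] 49 (np.float64(367.7), np.float64(190.7))
top post [ 538.  -329.5] [45.4 45.8 45.9 47.1 49.2] 55 (np.float64(415.7), np.float64(195.0))
top post [ 444.6 -389.3] [51.8 51.9 52.7 52.8 53.2] 62 (np.float64(439.0), np.float64(221.0))
top post [ 380.  -230.6] [55.5 56.6 57.8 57.8 58.2] 60 (np.float64(392.9), np.float64(247.5))
top post [ 359.9 -329.2] [31.5 31.9 31.9 32.  32.7] 60 (np.float64(424.1), np.float64(250.4))
top R nest post top [ 568.9 -179.4   39.5] 11
top R blk [ 621.7 -207.5] 61.4
top L blk [568.1 253.8] 33.7
```

```bash
python3 -m handwheel '[[0.028,0.049,0,0,0,-0.14,0],[0.056,0.098,0,0,0,-0.28,0],[0.084,0.147,0,0,0,-0.28,0],[0.112,0.196,0,0,0,-0.28,0],[0.14,0.245,0,0,0,-0.28,0],[0.172,0.292,0,0,0,-0.28,0],[0.172,0.292,0,0,0,-0.28,0],[0.172,0.292,0,0,0,-0.28,0]]'
python3 - <<'E'
from h import *
st(); print(rel((574,-391.5,-3.5)))
E
```

```text
clock: 38.88
position: [568.7, -395.4, 88.4]
ee_rot: [0.995, -0.101, -0.0, -0.0]
contact_force: [0.1, 0.2, 0.6]
gripper_width: 42.5
grasp_force: 0.0
t 38.88 p [ 568.7 -395.4   88.4] rot
 [[ 0.98  -0.2   -0.001]
 [-0.2   -0.98   0.001]
 [-0.001 -0.    -1.   ]] F [0.1 0.2 0.6] w 42.47584267393196 g 0.0
[ 0.00449718 -0.00481666  0.0919195 ]
```

```bash
python3 -m handwheel '[[0.0045,-0.005,0,0,0,0,0],[0.0045,-0.005,0.04,0,0,0,0],[0.0045,-0.005,0.08,0,0,0,0],[0.0045,-0.005,0.092,0,0,0,0],[0.0045,-0.005,0.092,0,0,0,-0.5],[0.0045,-0.005,0.092,0,0,0,-1],[0.0045,-0.005,0.092,0,0,0,-1],[0.0045,-0.005,0.092,0,0,0,-1],[0.0045,-0.005,0.092,0,0,0,-1],[0.0045,-0.005,0.092,0,0,0,-1]]'
```

```text
clock: 40.12
position: [576.4, -391.1, -1.1]
ee_rot: [0.995, -0.099, 0.001, 0.001]
contact_force: [0.3, 2.1, 6.2]
gripper_width: 12.5
grasp_force: 59.0
```

```bash
python3 -m handwheel '[[0,0,-0.03,0,0,0,-1],[0,0,-0.075,0,0,0,-1],[-0.02,-0.05,-0.075,0,0,0,-1],[-0.045,-0.11,-0.075,0,0,0,-1],[-0.07,-0.165,-0.075,0,0,0,-1],[-0.09,-0.22,-0.075,0,0,0,-1],[-0.11,-0.28,-0.075,0,0,0,-1],[-0.135,-0.335,-0.075,0,0,0,-1],[-0.159,-0.393,-0.075,0,0,0,-1],[-0.159,-0.393,-0.075,0,0,0,-1]]'
python3 -m handwheel '[[0,0,0,0,0,0,-1],[0,0,0,0,0,0,-1]]'
python3 - <<'E'
from h import *
st(); print(rel((497.1,26,5)))
E
```

```text
clock: 41.38
position: [496.8, 29.4, 72.2]
ee_rot: [0.995, -0.097, 0.0, -0.0]
contact_force: [-0.6, -0.9, -0.8]
gripper_width: 12.6
grasp_force: 58.8
clock: 41.62
position: [497.5, 24.7, 71.8]
ee_rot: [0.995, -0.101, -0.0, 0.0]
contact_force: [-0.4, -0.1, -0.2]
gripper_width: 12.3
grasp_force: 58.8
t 41.62 p [497.5  24.7  71.8] rot
 [[ 0.98  -0.201 -0.   ]
 [-0.201 -0.98  -0.   ]
 [-0.     0.    -1.   ]] F [-0.4 -0.1 -0.2] w 12.276656522167626 g 58.8087522983551
[-0.00057817 -0.00117479  0.06683751]
```

```bash
python3 -m handwheel '[[-0.001,-0.001,0.03,0,0,0,-1],[-0.001,-0.001,0.055,0,0,0,-1],[-0.001,-0.001,0.062,0,0,0,-1],[-0.001,-0.001,0.065,0,0,0,-1],[-0.001,-0.001,0.067,0,0,0,-1],[-0.001,-0.001,0.068,0,0,0,-1],[-0.001,-0.001,0.068,0,0,0,-1]]'
```

```text
clock: 42.5
position: [497.2, 27.3, 4.8]
ee_rot: [0.995, -0.1, 0.001, -0.0]
contact_force: [-0.8, -0.3, 3.0]
gripper_width: 12.7
grasp_force: 59.0
```

```bash
python3 -m handwheel '[[0,0,0,0,0,0,-0.6],[0,0,0,0,0,0,-0.3],[0,0,0,0,0,0,-0.3],[0,0,-0.02,0,0,0,-0.3],[0,0,-0.06,0,0,0,-0.3],[-0.02,0.001,-0.06,0,0,0,-1],[-0.041,0.001,-0.06,0,0,0,-1],[-0.041,0.001,-0.03,0,0,0,-1],[-0.041,0.001,0,0,0,0,-1],[-0.041,0.001,0.015,0,0,0,-1]]'
python3 -m handwheel '[[0,0,0,0,0,0,-1],[0.006,0,0,0,0,0,-1],[0.012,0,0,0,0,0,-1],[0.018,0,0,0,0,0,-1],[0.023,0,0,0,0,0,-1],[0.028,0,0,0,0,0,-1],[0.033,0,0,0,0,0,-1],[0.038,0,0,0,0,0,-1],[0.043,0,0,0,0,0,-1],[0.043,0,0,0,0,0,-1]]'
python3 -m handwheel '[[0.004,0,0,0,0,0,-1],[0.008,0,0,0,0,0,-1],[0.012,0,0,0,0,0,-1],[0.015,0,0,0,0,0,-1],[0.017,0,0,0,0,0,-1],[0.017,0,0,0,0,0,-1]]'
python3 - <<'E'
from h import *
st(); p=read_state()["position"]; print("local x",(p[0]-545.1)*.98-(p[1]-16.2)*.2)
E
```

```text
clock: 43.75
position: [455.5, 34.1, -12.3]
ee_rot: [0.995, -0.1, -0.001, 0.0]
contact_force: [-0.2, 0.7, -0.1]
gripper_width: 0.2
grasp_force: 0.0
clock: 45.0
position: [499.0, 25.8, -11.0]
ee_rot: [0.995, -0.1, 0.0, -0.0]
contact_force: [-0.5, 0.4, -1.0]
gripper_width: 0.3
grasp_force: 0.0
clock: 45.75
position: [515.3, 22.4, -11.0]
ee_rot: [0.995, -0.1, 0.0, -0.0]
contact_force: [0.6, 0.1, -0.1]
gripper_width: 0.2
grasp_force: 0.0
t 45.75 p [515.3  22.4 -11. ] rot
 [[ 0.98  -0.199  0.   ]
 [-0.199 -0.98   0.   ]
 [ 0.    -0.    -1.   ]] F [ 0.6  0.1 -0.1] w 0.1992802360848787 g 0.0
local x -30.439191751274695
```

Four more millimetres, then small steps.

```bash
python3 -m handwheel '[[0.002,0,0,0,0,0,-1],[0.004,0,0,0,0,0,-1],[0.004,0,0,0,0,0,-1]]'
python3 -m handwheel '[[0.001,0,0,0,0,0,-1],[0.0015,0,0,0,0,0,-1],[0.0015,0,0,0,0,0,-1]]'
```

```text
clock: 46.12
position: [519.0, 21.6, -11.0]
ee_rot: [0.995, -0.1, -0.0, 0.0]
contact_force: [0.4, -0.1, 0.0]
gripper_width: -0.0
grasp_force: 0.2
clock: 46.5
position: [520.1, 21.2, -11.1]
ee_rot: [0.995, -0.1, -0.0, 0.0]
contact_force: [-1.0, -0.3, 0.1]
gripper_width: -0.0
grasp_force: 0.7
```

```bash
python3 -m handwheel '[[0.001,0,0,0,0,0,-1],[0.0015,0,0,0,0,0,-1],[0.0015,0,0,0,0,0,-1]]'
```

```text
clock: 46.88
position: [520.4, 20.9, -11.3]
ee_rot: [0.995, -0.1, -0.002, 0.0]
contact_force: [-4.8, 1.1, 1.8]
gripper_width: 0.1
grasp_force: 2.6
```

```bash
python3 -m handwheel '[[-0.015,0,0,0,0,0,-1],[-0.05,0,0,0,0,0,-1],[-0.05,0,-0.04,0,0,0,-0.5],[-0.05,0,-0.1,0,0,0,0],[-0.05,0.05,-0.1,0,0,0,0],[-0.05,0.1,-0.1,0,0,0,0],[-0.05,0.1,-0.1,0,0,0,0],[-0.05,0.1,-0.1,0,0,0,0]]'
python3 look.py
```

```text
clock: 47.88
position: [453.6, -66.9, 89.3]
ee_rot: [0.995, -0.1, 0.001, -0.0]
contact_force: [0.3, 0.1, 0.4]
gripper_width: 42.7
grasp_force: 0.0
t 47.88 p [453.6 -66.9  89.3] rot
 [[ 0.98  -0.199  0.002]
 [-0.199 -0.98   0.   ]
 [ 0.002 -0.001 -1.   ]] F [0.3 0.1 0.4] w 42.70348052234507 g 0.0
side post [ 568.1 -179.8] [41.1 42.1 42.1 42.6 43.4] 90 (np.float64(360.3), np.float64(246.9))
side post [ 536.  -331.9] [45.  45.1 45.5 45.7 45.8] 120 (np.float64(397.6), np.float64(291.4))
side post [ 378.5 -232.4] [55.5 56.  56.9 57.2 58.1] 142 (np.float64(323.6), np.float64(306.4))
side post [ 443.8 -390.7] [49.9 49.9 50.1 50.5 50.6] 143 (np.float64(392.6), np.float64(333.6))
side post [ 359.1 -330.5] [30.8 30.8 31.4 31.8 32.8] 124 (np.float64(347.5), np.float64(342.5))
side R nest post top [ 568.1 -180.    39. ] 22
side R blk [ 619.7 -207.2] 61.6
side M blk [601.    3.7] 77.0
side L blk [567.3 251.6] 35.1
top post [ 570.  -179.8] [41.3 41.4 41.6 41.7 41.8] 50 (np.float64(367.9), np.float64(190.4))
top post [ 537.5 -328.9] [43.5 44.4 44.9 46.3 48. ] 41 (np.float64(415.9), np.float64(194.9))
top post [ 443.5 -388.8] [50.7 50.9 51.6 51.6 54.7] 61 (np.float64(439.0), np.float64(221.0))
top post [ 381.2 -231.9] [54.2 54.5 54.9 56.1 56.6] 60 (np.float64(393.0), np.float64(247.5))
top post [ 359.3 -328.9] [30.7 30.9 31.  31.4 32.1] 60 (np.float64(424.1), np.float64(250.4))
top R nest post top [ 570.1 -180.    39.5] 14
top R blk [ 622.2 -207.7] 61.5
top M blk [602.7   3.3] 76.8
top L blk [569.5 252. ] 35.4
```

```bash
python3 -m handwheel '[[0.027,0.048,0,0,0,-0.16,0],[0.054,0.097,0,0,0,-0.32,0],[0.081,0.145,0,0,0,-0.48,0],[0.107,0.194,0,0,0,-0.64,0],[0.134,0.242,0,0,0,-0.83,0],[0.134,0.242,0,0,0,-0.83,0],[0.134,0.242,0,0,0,-0.83,0],[0.134,0.242,0,0,0,-0.83,0],[0.134,0.242,0,0,0,-0.83,0]]'
python3 - <<'E'
from h import *
st(); print(rel((537,-331,-3.5)), read_state()["joints"])
n="side"
for n in("side","top"):
    p,dd=get_image(n); C=cloud(n,dd); hsv=cv2.cvtColor(p,cv2.COLOR_BGR2HSV); Y=(hsv[...,0]>=12)&(hsv[...,0]<=32)&(hsv[...,1]>90)
    m=Y&(np.hypot(C[...,0]-545,C[...,1]-16)<30)&(C[...,2]>8)&(C[...,2]<65); t=C[m]; print(n,m.sum(),t[t[:,2]>36].mean(0))
E
```

```text
clock: 49.1
position: [536.6, -329.6, 89.4]
ee_rot: [0.951, 0.311, 0.0, 0.0]
contact_force: [-0.6, -0.3, -0.5]
gripper_width: 42.9
grasp_force: 0.0
t 49.1 p [ 536.6 -329.6   89.4] rot
 [[ 0.807  0.591  0.   ]
 [ 0.591 -0.807 -0.   ]
 [ 0.     0.    -1.   ]] F [-0.6 -0.3 -0.5] w 42.87620850942707 g 0.0
[-0.00055692  0.00137349  0.0929248 ] [-2.94203490e-01  4.96657995e-01 -1.37216747e-01 -3.20609340e-05
 -9.36629767e-01  2.49674701e+00]
side 82 [543.23340309  15.01220831  43.8013977 ]
top 48 [545.04892211  16.17409032  43.6784428 ]
```

```bash
python3 -m handwheel '[[-0.0005,0.001,0,0,0,0,0],[-0.0005,0.001,0.04,0,0,0,0],[-0.0005,0.001,0.08,0,0,0,0],[-0.0005,0.001,0.092,0,0,0,0],[-0.0005,0.001,0.092,0,0,0,-0.5],[-0.0005,0.001,0.092,0,0,0,-1],[-0.0005,0.001,0.092,0,0,0,-1],[-0.0005,0.001,0.092,0,0,0,-1],[-0.0005,0.001,0.092,0,0,0,-1],[-0.0005,0.001,0.092,0,0,0,-1]]'
```

```text
clock: 50.45
position: [537.5, -332.2, -1.6]
ee_rot: [0.951, 0.31, 0.001, 0.001]
contact_force: [-0.7, 0.8, 5.7]
gripper_width: 13.1
grasp_force: 59.0
```

```bash
python3 -m handwheel '[[0,0,-0.03,0,0,0,-1],[0,0,-0.075,0,0,0,-1],[0.03,-0.051,-0.075,0,0,0,-1],[0.06,-0.102,-0.075,0,0,0,-1],[0.09,-0.153,-0.075,0,0,0,-1],[0.12,-0.204,-0.075,0,0,0,-1],[0.15,-0.255,-0.075,0,0,0,-1],[0.18,-0.306,-0.075,0,0,0,-1],[0.21,-0.357,-0.075,0,0,0,-1],[0.225,-0.386,-0.075,0,0,0,-1]]'
python3 -m handwheel '[[0.02,-0.035,0,0,0,0,-1],[0.039,-0.068,0,0,0,0,-1],[0.039,-0.068,0,0,0,0,-1],[0.039,-0.068,0,0,0,0,-1]]'
python3 - <<'E'
from h import *
st(); print(rel((482.3,189.8,4.5)))
E
```

```text
clock: 51.7
position: [490.5, 115.1, 72.0]
ee_rot: [0.95, 0.311, 0.0, -0.0]
contact_force: [0.1, -0.3, -0.3]
gripper_width: 13.2
grasp_force: 58.9
clock: 52.2
position: [481.9, 190.0, 71.7]
ee_rot: [0.951, 0.31, -0.001, 0.0]
contact_force: [1.2, -0.6, -0.1]
gripper_width: 12.9
grasp_force: 58.9
t 52.2 p [481.9 190.   71.7] rot
 [[ 0.808  0.589 -0.001]
 [ 0.589 -0.808 -0.001]
 [-0.001 -0.    -1.   ]] F [ 1.2 -0.6 -0.1] w 12.888301109434098 g 58.877379298210144
[0.00030366 0.00045721 0.06716408]
```

```bash
python3 -m handwheel '[[0,0,0.03,0,0,0,-1],[0,0,0.055,0,0,0,-1],[0,0,0.062,0,0,0,-1],[0,0,0.065,0,0,0,-1],[0,0,0.067,0,0,0,-1],[0,0,0.0685,0,0,0,-1],[0,0,0.0685,0,0,0,-1]]'
```

```text
clock: 53.08
position: [482.8, 190.7, 4.4]
ee_rot: [0.951, 0.31, 0.001, -0.0]
contact_force: [-0.6, -1.6, 4.1]
gripper_width: 12.7
grasp_force: 59.2
```

```bash
python3 -m handwheel '[[0,0,0,0,0,0,-0.6],[0,0,0,0,0,0,-0.3],[0,0,0,0,0,0,-0.3],[0,0,-0.02,0,0,0,-0.3],[0,0,-0.06,0,0,0,-0.3],[-0.02,0,-0.06,0,0,0,-1],[-0.041,0,-0.06,0,0,0,-1],[-0.041,0,-0.03,0,0,0,-1],[-0.041,0,0,0,0,0,-1],[-0.041,0,0.0145,0,0,0,-1]]'
python3 -m handwheel '[[0,0,0,0,0,0,-1],[0.006,0,0,0,0,0,-1],[0.012,0,0,0,0,0,-1],[0.018,0,0,0,0,0,-1],[0.023,0,0,0,0,0,-1],[0.028,0,0,0,0,0,-1],[0.033,0,0,0,0,0,-1],[0.038,0,0,0,0,0,-1],[0.043,0,0,0,0,0,-1],[0.043,0,0,0,0,0,-1]]'
python3 -m handwheel '[[0.004,0,0,0,0,0,-1],[0.008,0,0,0,0,0,-1],[0.012,0,0,0,0,0,-1],[0.015,0,0,0,0,0,-1],[0.017,0,0,0,0,0,-1],[0.017,0,0,0,0,0,-1]]'
python3 - <<'E'
from h import *
st(); p=read_state()["position"]; print("local x",(p[0]-521.9)*.809+(p[1]-218.6)*.588)
E
```

```text
clock: 54.32
position: [448.4, 165.7, -12.4]
ee_rot: [0.951, 0.31, -0.001, 0.0]
contact_force: [-0.7, 0.7, 0.0]
gripper_width: 0.3
grasp_force: 0.0
clock: 55.58
position: [484.4, 192.0, -11.0]
ee_rot: [0.951, 0.31, 0.0, -0.0]
contact_force: [-0.1, -0.3, 0.1]
gripper_width: 0.0
grasp_force: 0.0
clock: 56.32
position: [497.9, 201.7, -11.0]
ee_rot: [0.951, 0.31, 0.0, -0.0]
contact_force: [1.0, 1.0, -0.5]
gripper_width: 0.2
grasp_force: 0.0
t 56.33 p [497.9 201.7 -11. ] rot
 [[ 0.808  0.589  0.   ]
 [ 0.589 -0.808  0.   ]
 [ 0.     0.    -1.   ]] F [ 1.   1.  -0.5] w 0.1717126374345223 g 0.0
local x -29.365195398604392
```

```bash
python3 -m handwheel '[[0.002,0,0,0,0,0,-1],[0.0035,0,0,0,0,0,-1],[0.0035,0,0,0,0,0,-1]]'
python3 -m handwheel '[[0.001,0,0,0,0,0,-1],[0.0015,0,0,0,0,0,-1],[0.0015,0,0,0,0,0,-1]]'
```

```text
clock: 56.7
position: [500.1, 203.3, -11.2]
ee_rot: [0.951, 0.31, -0.001, 0.0]
contact_force: [-1.3, -0.7, 0.8]
gripper_width: -0.0
grasp_force: 0.7
clock: 57.08
position: [500.4, 203.5, -11.4]
ee_rot: [0.951, 0.31, -0.002, 0.001]
contact_force: [-4.4, -3.9, 2.4]
gripper_width: 0.4
grasp_force: 2.7
```

```bash
python3 -m handwheel '[[0.001,0,0,0,0,0,-1],[0.0015,0,0,0,0,0,-1],[0.0015,0,0,0,0,0,-1]]'
```

```text
clock: 57.45
position: [500.4, 203.4, -11.7]
ee_rot: [0.951, 0.309, -0.003, 0.001]
contact_force: [-6.6, -4.3, 3.3]
gripper_width: -0.1
grasp_force: 3.6
```

```bash
python3 -m handwheel '[[-0.015,0,0,0,0,0,-1],[-0.05,0,0,0,0,0,-1],[-0.05,0,-0.04,0,0,0,-0.5],[-0.05,0,-0.1,0,0,0,0],[-0.08,0.05,-0.11,0,0,0.16,0],[-0.11,0.1,-0.11,0,0,0.32,0],[-0.14,0.15,-0.11,0,0,0.48,0],[-0.14,0.15,-0.11,0,0,0.63,0],[-0.14,0.15,-0.11,0,0,0.63,0],[-0.14,0.15,-0.11,0,0,0.63,0]]'
python3 look.py
```

```text
clock: 58.7
position: [478.8, 2.4, 99.3]
ee_rot: [1.0, 0.002, 0.001, -0.0]
contact_force: [-0.0, 0.4, -0.5]
gripper_width: 42.5
grasp_force: 0.0
t 58.7 p [478.8   2.4  99.3] rot
 [[ 1.     0.003  0.002]
 [ 0.003 -1.     0.001]
 [ 0.002 -0.001 -1.   ]] F [-0.   0.4 -0.5] w 42.545417922326564 g 0.0
side post [ 568.1 -180. ] [40.3 40.4 41.6 42.  42.9] 91 (np.float64(360.2), np.float64(246.9))
side post [ 379.  -232.3] [55.6 56.3 56.6 57.7 58. ] 141 (np.float64(323.7), np.float64(306.3))
side post [ 444.3 -391.2] [50.2 50.5 50.7 50.8 51.2] 140 (np.float64(392.6), np.float64(333.4))
side post [ 358.9 -329.9] [30.6 30.6 30.7 32.  32.5] 123 (np.float64(347.5), np.float64(342.4))
side R nest post top [ 567.8 -180.1   38.3] 26
side R blk [ 620.1 -207.6] 61.3
side M nest post top [543.2  15.2  44.7] 19
side M blk [601.   3.] 77.2
side L nest post top [520.1 215.7  49. ] 20
side L blk [567.7 252. ] 35.5
top post [ 569.5 -179.6] [41.2 42.  42.1 42.3 42.8] 49 (np.float64(367.8), np.float64(190.4))
top post [ 444.5 -390.3] [50.5 51.8 52.  53.1 54.6] 62 (np.float64(439.0), np.float64(221.0))
top post [ 380.7 -231.3] [54.7 55.1 55.7 55.9 57.5] 60 (np.float64(392.9), np.float64(247.5))
top post [ 359.2 -329.4] [28.8 29.4 29.6 31.1 33.1] 60 (np.float64(424.1), np.float64(250.4))
top R nest post top [ 569.5 -179.6   40.1] 15
top R blk [ 621.5 -207.5] 61.0
top L blk [569.9 252.3] 35.5
```

```bash
python3 -m handwheel '[[-0.01,0.06,0,0,0,0,0],[-0.02,0.12,0,0,0,0,0],[-0.04,0.18,0,0,0,0,0],[-0.08,0.22,0,0,0,0,0],[-0.099,0.234,0,0,0,0,0],[-0.099,0.234,0,0,0,0,0],[-0.099,0.234,0,0,0,0,0]]'
python3 - <<'E'
from h import *
st(); print(rel((380,-232,-2)))
E
```

```text
clock: 59.68
position: [380.4, -231.8, 99.3]
ee_rot: [1.0, 0.001, 0.001, 0.0]
contact_force: [0.6, 0.1, 0.2]
gripper_width: 42.3
grasp_force: 0.0
t 59.67 p [ 380.4 -231.8   99.3] rot
 [[ 1.     0.002  0.001]
 [ 0.002 -1.    -0.   ]
 [ 0.001  0.    -1.   ]] F [0.6 0.1 0.2] w 42.34787342366601 g 0.0
[-0.00051141  0.00011293  0.10125487]
```

```bash
python3 -m handwheel '[[0,0,0.04,0,0,0,0],[0,0,0.08,0,0,0,0],[0,0,0.101,0,0,0,0],[0,0,0.101,0,0,0,0],[0,0,0.101,0,0,0,-1],[0,0,0.101,0,0,0,-1],[0,0,0.101,0,0,0,-1],[0,0,0.101,0,0,0,-1],[0,0,0.101,0,0,0,-1]]'
python3 -m handwheel '[[0,0,-0.04,0,0,0,-1],[0,0,-0.09,0,0,0,-1],[0,0,-0.11,0,0,0,-1],[0.02,-0.05,-0.11,0,0,0,-1],[0.04,-0.11,-0.11,0,0,0,-1],[0.06,-0.17,-0.11,0,0,0,-1],[0.08,-0.23,-0.11,0,0,0,-1],[0.09,-0.29,-0.11,0,0,0,-1],[0.1,-0.35,-0.11,0,0,0,-1],[0.1,-0.4,-0.11,0,0,0,-1]]'
python3 -m handwheel '[[0,-0.05,0,0,0,0,-1],[0,-0.1,0.02,0,0,0,-1],[0,-0.142,0.04,0,0,0,-1],[0,-0.142,0.06,0,0,0,-1],[0,-0.142,0.06,0,0,0,-1],[0,-0.142,0.06,0,0,0,-1]]'
python3 - <<'E'
from h import *
st(); print(rel((480,310,2.5)))
E
```

```text
clock: 60.8
position: [380.5, -232.4, -0.9]
ee_rot: [1.0, 0.0, 0.001, 0.0]
contact_force: [0.2, 2.9, 6.1]
gripper_width: 13.3
grasp_force: 58.7
clock: 62.05
position: [479.2, 169.9, 107.9]
ee_rot: [1.0, 0.0, -0.0, 0.0]
contact_force: [0.9, -1.0, -0.3]
gripper_width: 13.3
grasp_force: 58.6
clock: 62.8
position: [479.5, 309.4, 48.6]
ee_rot: [1.0, -0.0, 0.0, -0.0]
contact_force: [0.3, 0.4, -0.6]
gripper_width: 13.6
grasp_force: 58.7
t 62.8 p [479.5 309.4  48.6] rot
 [[ 1. -0.  0.]
 [-0. -1.  0.]
 [ 0. -0. -1.]] F [ 0.3  0.4 -0.6] w 13.621459162820893 g 58.70969295501709
[ 0.00050374 -0.00055095  0.04608686]
```

```bash
python3 -m handwheel '[[0,0,0.025,0,0,0,-1],[0,0,0.04,0,0,0,-1],[0,0,0.044,0,0,0,-1],[0,0,0.046,0,0,0,-1],[0,0,0.047,0,0,0,-1],[0,0,0.047,0,0,0,-1]]'
```

```text
clock: 63.55
position: [479.9, 310.1, 3.1]
ee_rot: [1.0, 0.0, 0.001, -0.0]
contact_force: [-1.6, -1.7, 6.0]
gripper_width: 13.4
grasp_force: 59.4
```

```bash
python3 -m handwheel '[[0,0,0,0,0,0,-0.6],[0,0,0,0,0,0,-0.3],[0,0,0,0,0,0,-0.3],[0,0,-0.03,0,0,0,-0.3],[0,0,-0.08,0,0,0,-0.3],[0,0,-0.097,0,0,0,0],[0,0.05,-0.097,0,0,0,0],[0,0.11,-0.097,0,0,0,0],[0,0.17,-0.097,0,0,0,0],[0,0.23,-0.097,0,0,0,0]]'
python3 -m handwheel '[[0,0.06,0,0,0,0,0],[0,0.12,0,0,0,0,0],[0,0.18,0,0,0,0,0],[-0.01,0.24,0,0,0,0,0],[-0.02,0.3,0,0,0,0,0],[-0.03,0.36,0,0,0,0,0],[-0.035,0.42,0,0,0,0,0],[-0.035,0.47,0,0,0,0,0],[-0.035,0.47,0,0,0,0,0],[-0.035,0.47,0,0,0,0,0]]'
cat >> look.py <<'E'
    m=Y&(abs(C[...,0]-454)<70)&(abs(C[...,1]-357)<80)&(C[...,2]>22)&(C[...,2]<70)
    for b in blobs(m,5,300): print(n,"tray post",C[b].mean(0).round(1),C[b].max(0).round(1),b.sum())
E
python3 look.py
```

```text
clock: 64.8
position: [479.1, 78.2, 98.1]
ee_rot: [1.0, 0.001, 0.0, -0.0]
contact_force: [0.7, -0.0, 0.6]
gripper_width: 42.7
grasp_force: 0.0
clock: 66.05
position: [443.9, -389.9, 97.5]
ee_rot: [1.0, -0.0, -0.0, -0.0]
contact_force: [0.3, 1.0, 0.2]
gripper_width: 42.5
grasp_force: 0.0
t 66.05 p [ 443.9 -389.9   97.5] rot
 [[ 1.    -0.    -0.001]
 [-0.    -1.     0.001]
 [-0.001 -0.001 -1.   ]] F [0.3 1.  0.2] w 42.48543519755354 g 0.0
side post [ 568.1 -180.5] [41.3 41.6 42.8 43.2 43.4] 89 (np.float64(360.3), np.float64(247.0))
side post [ 443.8 -391. ] [50.  50.3 51.5 51.9 52.4] 142 (np.float64(392.6), np.float64(333.5))
side post [ 358.9 -330. ] [29.9 30.  30.4 31.8 31.9] 122 (np.float64(347.6), np.float64(342.4))
side R nest post top [ 567.8 -180.7   39.2] 24
side R blk [ 620.  -206.6] 63.0
side M nest post top [543.4  15.8  44.1] 18
side M blk [600.7   3.7] 75.8
side L nest post top [521.  217.5  48.1] 18
side L blk [568.1 251.9] 36.3
side tray post [476.8 307.8  44.9] [485.  318.2  61.7] 51
top post [ 569.9 -180.3] [41.8 41.9 42.  42.5 43. ] 51 (np.float64(367.8), np.float64(190.4))
top post [ 441.7 -391.4] [47.9 48.  49.4 51.7 52.3] 47 (np.float64(438.7), np.float64(221.7))
top R nest post top [ 569.5 -180.3   40. ] 14
top R blk [ 621.8 -207.4] 62.1
top M nest post top [545.7  15.6  44.4] 14
top M blk [602.8   3.3] 76.5
top L nest post top [521.1 217.6  49.9] 14
top L blk [570.1 252.5] 35.8
top tray post [478.9 310.6  54.5] [485.9 318.   65.2] 26
```

```bash
python3 -m handwheel '[[0,0.001,0.04,0,0,0,0],[0,0.001,0.08,0,0,0,0],[0,0.001,0.099,0,0,0,0],[0,0.001,0.099,0,0,0,0],[0,0.001,0.099,0,0,0,-1],[0,0.001,0.099,0,0,0,-1],[0,0.001,0.099,0,0,0,-1],[0,0.001,0.099,0,0,0,-1],[0,0.001,0.099,0,0,0,-1]]'
python3 -m handwheel '[[0,0,-0.04,0,0,0,-1],[0,0,-0.09,0,0,0,-1],[0,0,-0.11,0,0,0,-1],[0,-0.05,-0.11,0,0,0,-1],[0,-0.11,-0.11,0,0,0,-1],[0,-0.17,-0.11,0,0,0,-1],[0,-0.23,-0.11,0,0,0,-1],[0,-0.29,-0.11,0,0,0,-1],[0,-0.35,-0.11,0,0,0,-1],[0,-0.41,-0.11,0,0,0,-1]]'
python3 -m handwheel '[[0.01,-0.06,0,0,0,0,-1],[0.02,-0.12,0,0,0,0,-1],[0.03,-0.18,0,0,0,0,-1],[0.036,-0.24,0,0,0,0,-1],[0.036,-0.3,0,0,0,0,-1],[0.036,-0.345,0,0,0,0,-1],[0.036,-0.345,0.04,0,0,0,-1],[0.036,-0.345,0.06,0,0,0,-1],[0.036,-0.345,0.06,0,0,0,-1]]'
python3 - <<'E'
from h import *
st(); print(rel((480,365,3)))
E
```

```text
clock: 67.28
position: [445.4, -391.6, 0.6]
ee_rot: [1.0, 0.0, 0.001, 0.001]
contact_force: [1.3, 2.1, 6.2]
gripper_width: 12.6
grasp_force: 58.8
clock: 68.53
position: [443.8, 20.5, 109.2]
ee_rot: [1.0, -0.0, 0.0, -0.0]
contact_force: [2.2, 0.7, 0.2]
gripper_width: 13.1
grasp_force: 58.6
clock: 69.65
position: [479.0, 362.5, 47.0]
ee_rot: [1.0, -0.0, -0.002, 0.002]
contact_force: [0.1, -0.4, -0.7]
gripper_width: 12.9
grasp_force: 58.7
t 69.65 p [479.  362.5  47. ] rot
 [[ 1.    -0.    -0.003]
 [-0.    -1.    -0.004]
 [-0.003  0.004 -1.   ]] F [ 0.1 -0.4 -0.7] w 12.90323683644562 g 58.65729331970215
[ 0.00112209 -0.0026787   0.04397674]
```

```bash
python3 -m handwheel '[[0,-0.002,0.025,0,0,0,-1],[0,-0.002,0.038,0,0,0,-1],[0,-0.002,0.042,0,0,0,-1],[0,-0.002,0.044,0,0,0,-1],[0,-0.002,0.044,0,0,0,-1],[0,-0.002,0.044,0,0,0,-1]]'
```

```text
clock: 70.4
position: [480.5, 366.1, 5.6]
ee_rot: [1.0, 0.0, 0.0, -0.0]
contact_force: [0.3, -0.5, -0.4]
gripper_width: 13.2
grasp_force: 58.7
```

Not in contact yet. I'll lower 2 mm more, release, and go to post_20.

```bash
python3 -m handwheel '[[0,0,0.001,0,0,0,-1],[0,0,0.002,0,0,0,-1],[0,0,0.002,0,0,0,-1]]'
python3 -m handwheel '[[0,0,0,0,0,0,-0.6],[0,0,0,0,0,0,-0.3],[0,0,0,0,0,0,-0.3],[0,0,-0.03,0,0,0,-0.3],[0,0,-0.08,0,0,0,-0.3],[0,0,-0.097,0,0,0,0],[0,0.05,-0.097,0,0,0,0],[0,0.11,-0.097,0,0,0,0],[0,0.17,-0.097,0,0,0,0],[0,0.23,-0.097,0,0,0,0]]'
python3 -m handwheel '[[0,0.06,0,0,0,0,0],[0,0.12,0,0,0,0,0],[0,0.18,0,0,0,0,0],[-0.01,0.24,0,0,0,0,0],[-0.03,0.3,0,0,0,0,0],[-0.06,0.36,0,0,0,0,0],[-0.09,0.41,0,0,0,0,0],[-0.12,0.46,0,0,0,0,0],[-0.121,0.465,0,0,0,0,0],[-0.121,0.465,0,0,0,0,0]]'
python3 look.py | grep -v blk
```

```text
clock: 70.78
position: [480.4, 366.1, 4.5]
ee_rot: [1.0, 0.0, 0.0, -0.0]
contact_force: [-2.1, -1.6, 7.6]
gripper_width: 13.2
grasp_force: 59.5
clock: 72.03
position: [479.6, 133.9, 99.6]
ee_rot: [1.0, 0.0, -0.0, 0.0]
contact_force: [1.0, 0.7, 0.3]
gripper_width: 42.9
grasp_force: 0.0
clock: 73.28
position: [358.9, -329.4, 99.6]
ee_rot: [1.0, -0.001, -0.0, -0.0]
contact_force: [-0.2, 0.6, -0.6]
gripper_width: 42.8
grasp_force: 0.0
t 73.28 p [ 358.9 -329.4   99.6] rot
 [[ 1.    -0.001 -0.001]
 [-0.001 -1.     0.   ]
 [-0.001 -0.    -1.   ]] F [-0.2  0.6 -0.6] w 42.81790460861065 g 0.0
side post [ 358.5 -329.9] [31.  31.1 31.2 31.4 32.2] 123 (np.float64(347.5), np.float64(342.5))
side M nest post top [544.2  15.2  44.7] 18
side L nest post top [520.2 216.7  49. ] 18
side tray post [477.  363.   35.4] [486.2 373.2  51.9] 36
side tray post [476.6 307.6  44.1] [485.3 317.3  59.2] 54
top post [ 568.5 -180.4] [42.5 42.9 43.4 43.5 44.5] 51 (np.float64(367.8), np.float64(190.4))
top R nest post top [ 569.1 -180.2   41.2] 10
top M nest post top [545.6  16.1  44.6] 17
top L nest post top [521.2 216.8  50.3] 16
top tray post [478.7 310.6  53.3] [485.7 316.8  62.8] 27
top tray post [479.2 364.5  48.5] [486.2 372.   58.1] 28
```

```bash
python3 -m handwheel '[[0,0,0.04,0,0,0,0],[0,0,0.08,0,0,0,0],[0,0,0.1,0,0,0,0],[0,0,0.1065,0,0,0,0],[0,0,0.1065,0,0,0,0],[0,0,0.1065,0,0,0,-1],[0,0,0.1065,0,0,0,-1],[0,0,0.1065,0,0,0,-1],[0,0,0.1065,0,0,0,-1],[0,0,0.1065,0,0,0,-1]]'
python3 -m handwheel '[[0,0,-0.04,0,0,0,-1],[0,0,-0.09,0,0,0,-1],[0,0,-0.115,0,0,0,-1],[0.03,-0.05,-0.115,0,0,0,-1],[0.07,-0.09,-0.115,0,0,0,-1],[0.1,-0.14,-0.115,0,0,0,-1],[0.1,-0.2,-0.115,0,0,0,-1],[0.1,-0.26,-0.115,0,0,0,-1],[0.1,-0.32,-0.115,0,0,0,-1],[0.1,-0.38,-0.115,0,0,0,-1]]'
python3 -m handwheel '[[-0.01,-0.06,0,0,0,0,-1],[-0.02,-0.12,0,0,0,0,-1],[-0.03,-0.18,0,0,0,0,-1],[-0.034,-0.24,0,0,0,0,-1],[-0.034,-0.285,0,0,0,0,-1],[-0.034,-0.285,0.03,0,0,0,-1],[-0.034,-0.285,0.06,0,0,0,-1],[-0.034,-0.285,0.06,0,0,0,-1],[-0.034,-0.285,0.06,0,0,0,-1]]'
python3 - <<'E'
from h import *
st(); print(rel((425,336,-2)))
E
```

```text
clock: 74.62
position: [360.2, -329.6, -5.3]
ee_rot: [1.0, 0.0, 0.001, 0.001]
contact_force: [-0.3, 2.9, 6.6]
gripper_width: 11.9
grasp_force: 58.6
clock: 75.88
position: [458.8, 52.6, 108.8]
ee_rot: [1.0, -0.0, 0.0, -0.0]
contact_force: [1.3, -0.4, -0.0]
gripper_width: 12.1
grasp_force: 58.7
clock: 77.0
position: [425.8, 336.2, 49.5]
ee_rot: [1.0, 0.0, 0.001, -0.001]
contact_force: [0.6, 0.5, 0.3]
gripper_width: 12.1
grasp_force: 58.8
t 77.0 p [425.8 336.2  49.5] rot
 [[ 1.     0.     0.001]
 [ 0.    -1.     0.001]
 [ 0.001 -0.001 -1.   ]] F [0.6 0.5 0.3] w 12.050935389290034 g 58.76197814941406
[-0.00087029  0.00022034  0.05154622]
```

```bash
python3 -m handwheel '[[0,0,0.025,0,0,0,-1],[0,0,0.042,0,0,0,-1],[0,0,0.047,0,0,0,-1],[0,0,0.05,0,0,0,-1],[0,0,0.052,0,0,0,-1],[0,0,0.052,0,0,0,-1]]'
```

```text
clock: 77.75
position: [425.9, 336.5, -1.3]
ee_rot: [1.0, 0.001, 0.001, -0.001]
contact_force: [-2.5, -1.5, 6.7]
gripper_width: 11.5
grasp_force: 59.5
```

```bash
python3 -m handwheel '[[0,0,0,0,0,0,-0.6],[0,0,0,0,0,0,-0.3],[0,0,0,0,0,0,-0.3],[0,0,-0.03,0,0,0,-0.3],[0,0,-0.08,0,0,0,-0.3],[0,0,-0.12,0,0,0,-0.3],[0,0.06,-0.15,0,0,0,0],[0,0.12,-0.15,0,0,0,0],[0,0.17,-0.15,0,0,0,0],[0,0.17,-0.15,0,0,0,0]]'
python3 look.py | grep -v blk
python3 - <<'E'
from h import *
p,_=get_image("side"); cv2.imwrite("pics/end.png",cv2.resize(p[110:370,170:470],None,fx=2.3,fy=2.3))
E
```

```text
clock: 79.0
position: [424.3, 162.8, 146.6]
ee_rot: [1.0, -0.002, -0.0, 0.0]
contact_force: [0.2, 0.1, 1.5]
gripper_width: 43.2
grasp_force: 0.0
t 79.0 p [424.3 162.8 146.6] rot
 [[ 1.    -0.004 -0.001]
 [-0.004 -1.    -0.   ]
 [-0.001  0.    -1.   ]] F [0.2 0.1 1.5] w 43.24812345437026 g 0.0
side post [ 567.8 -180.7] [40.4 40.9 41.7 43.7 44.4] 89 (np.float64(360.3), np.float64(246.8))
side R nest post top [ 567.9 -180.1   38.3] 26
side M nest post top [543.9  15.6  43.1] 21
side L nest post top [520.7 216.8  48.8] 18
side tray post [477.8 364.   41.6] [486.7 373.5  54.2] 49
side tray post [476.1 305.7  34.3] [484.5 312.9  46.1] 29
side tray post [423.2 335.1  30.8] [430.6 344.6  36.4] 27
top post [ 569.7 -180.3] [40.8 41.5 42.5 42.5 44.1] 51 (np.float64(367.7), np.float64(190.5))
top R nest post top [ 569.5 -180.3   40. ] 14
top M nest post top [545.3  16.5  44.5] 17
top tray post [481.5 367.   52.7] [486.3 373.1  55.9] 13
```

View pics/end.png

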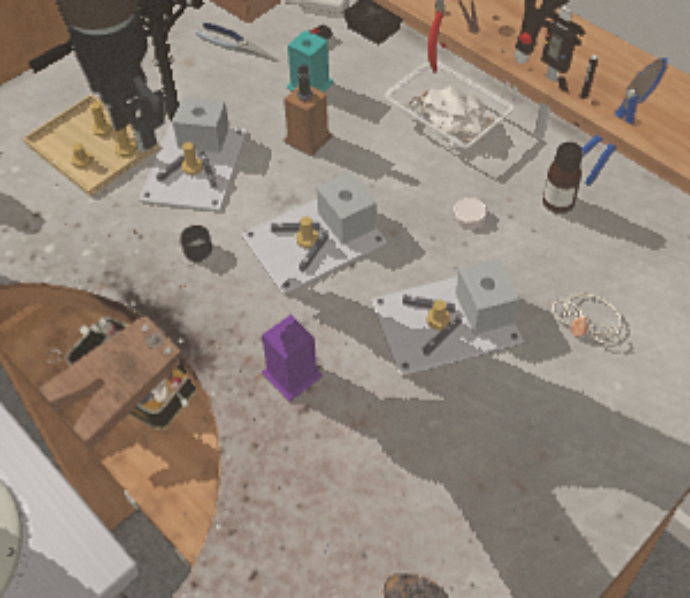

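The final view shows the rod in its stand (305,90). Posts stand in the three Vs at (190,160), (306,232) and (439,313), and three more stand in the tray at (80–125,110–155). Nothing else has moved.

```bash
python3 -c "
from bench import job_done; print(job_done())"
```

```text
the job is handed in; nothing more can be done
None
```

I handed the job in: the bores measured 35, 30 and 25 mm from left to right, posts 35, 30 and 25 are pushed home in those fixtures, posts 20, 40 and 45 stand in the tray, and the rod is back in its stand.

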